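# Close out a batch of frozen packs and zero the portion counter

## Task

Close out this batch at the packing bench: lay every frozen pack flat on the floor of the blue crate, setting them down rather than dropping them. Then pull the scanner wand out of its holder, point it squarely at the middle of the barcode on the crate's sloped label from about 5 cm away, hold it still there for a good second, and stand it back in its holder nose down. Last, turn the portion counter's reset knob back anticlockwise until its red pointer is fully home at the zero stop; leave everything else on the bench as it is.

Things in the scene. Friction and masses are not known exactly. Their poses are not given: they have to be found in the camera images.
- pack1: frozen vacuum pack, a rigid pale-pink block 92 x 48 x 26 mm (x, y, z) with a small paper label on top and thin clear film seals at both ends; about 130 g; origin at the centre of its underside, x along its length, z up. May be absent (None): 2 to 4 of the packs are there. At the start they lie flat, apart, on the white board
- pack2: frozen vacuum pack, a rigid pale-pink block 92 x 48 x 26 mm (x, y, z) with a small paper label on top and thin clear film seals at both ends; about 130 g; origin at the centre of its underside, x along its length, z up. May be absent (None): 2 to 4 of the packs are there. At the start they lie flat, apart, on the white board
- pack3: frozen vacuum pack, a rigid pale-pink block 92 x 48 x 26 mm (x, y, z) with a small paper label on top and thin clear film seals at both ends; about 130 g; origin at the centre of its underside, x along its length, z up. May be absent (None): 2 to 4 of the packs are there. At the start they lie flat, apart, on the white board
- pack4: frozen vacuum pack, a rigid pale-pink block 92 x 48 x 26 mm (x, y, z) with a small paper label on top and thin clear film seals at both ends; about 130 g; origin at the centre of its underside, x along its length, z up. May be absent (None): 2 to 4 of the packs are there. At the start they lie flat, apart, on the white board
- board: white plastic cutting board 300 x 280 x 15 mm (x, y, z), fixed, on which the packs lie; origin at the centre of its underside
- crate: shallow open blue crate, fixed: 320 x 250 x 60 mm outside (x, y, z), walls and floor 5 mm thick, so its inner floor is 310 x 240 mm and 5 mm above the table; origin at the centre of its underside, x along its length. A sloped label holder is on the outside of its long +y side
- label: the crate's barcode label, black bars on white paper 80 x 38 mm on a sloped grey plate 96 x 46 x 4 mm outside the crate's +y side, fixed to the crate; origin at the label's centre, on its face, 42 mm above the table and 146 mm from the crate's middle; x along the label, z straight out of its face: away from the crate and up, 0.70 rad (40 deg) from vertical
- wand: cordless barcode scanner wand, a dark round rod 24 mm in diameter and 172 mm long with orange bands, about 90 g; it starts standing nose down in its holder, 95 mm of it above the holder's rim. Origin at the nose (the end with the red window, tapering to 18 mm over the last 14 mm); z runs from the nose along the rod to the butt, so it scans along its own -z
- holder: upright grey round cup on a 75 mm square steel foot, fixed: outside 42 mm, bore 32 mm in diameter, rim 85 mm above the table, floor of the bore 8 mm above the table; origin at the centre of its underside, on the bore's axis
- counter: portion counter, a fixed grey cast box 100 x 100 mm on a 120 mm square foot, 50 mm high, with a white round dial on top (its face 54.5 mm above the table); origin at the centre of its underside, under the knob's axis; the dial's red zero mark and its stop pin are at its -x side
- reset_knob (a joint): the counter's reset knob, with a red pointer over the dial, on a vertical axis, in rad: 0 with the pointer on the red zero mark, against the zero stop; it grows as the knob turns clockwise seen from above, up to 5.2. It starts at 3.0 to 4.8, turns easily (about 0.05 N m of friction) and stays where it is left. Turn it anticlockwise, in several grasps, to bring it to zero
- knob_grip (a point): point on the knob's axis at the height to grip, 75.5 mm above the table: the knob is a black fluted cylinder 36 mm in diameter and 28 mm high, its sides from 59.5 to 87.5 mm above the table; the pointer turns with it, 41 mm long, just above the dial's face
- scraper: hand scraper lying flat, 150 x 70 x 18 mm, red handle to its -x, white blade; bystander
- tape: roll of green tape lying flat, 60 mm across, 20 mm high; bystander
- sprayer: closed white bottle with a blue cap, 66 mm in diameter, 170 mm high, standing; bystander
- bowl: empty steel bowl, 120 mm across, 50 mm high; bystander
- brush: blue brush lying along its x; bystander
- jar: closed jar, 70 mm in diameter, 90 mm high; bystander
There are look-alikes about, which are no part of the job. Leave any orange or purple look-alike of the pack4 alone.

How it is judged:
By the outcome, as a careful person would: the job done as asked, in the order asked, and still so for the second after the job is handed in, with the robot touching nothing.
Of pack1, pack2, pack3, pack4 only 2 to 4 are there at a start; the rules pass over those that are not, and their reading is None.
At some moment in a run one of pack1, pack2, pack3, pack4 may be knocked a few centimetres aside while the robot is not near it.
It also fails if it takes over 210 s, if anything falls off the work surface, if the arm or the gripper's body presses on something with over 40 N, if the wrist force passes 120 N, or if a joint passes its speed limit or range.

## Robot

A 6-joint arm with a two-finger parallel gripper is mounted at the origin on the work surface. World frame = base frame: x ahead of the robot, y to its left, z up, the work surface at z = 0. Lengths are in m, angles in rad, forces in N, time in s.
With the tool pointing down it reaches from about 0.375 to 0.9 m from the base axis. Payload 3.1 kg.
Tool frame: the origin (TCP) lies on the centre line of the jaws, within the pads' length; the fingertips stand 19 mm ahead of it and the grasp point (between the pads) is the TCP; z points along the fingers, y is the line along which they close (so a half turn about z gives the same grasp; the last joint's range is limited). The gripper opens to 85 mm and grips with 20 to 120 N. Pads are 22 mm wide; open, the fingers measure 114 mm over their backs; the gripper's body (76 mm by 85 mm) begins 54 mm behind the grasp point. The pads swing forward as they close: fully open they stand 13 mm farther back than shut.
Start: joints at [-1.397, 0.527, 1.433, -0, 1.181, -0.178], TCP at [0.216, -0.586, 0.227] pointing down, gripper open.
Joint ranges: [-3.08, 3.08], [-0.75, 2.2], [0.22, 2.44], [-1.43, 4.57], [0, 2.65], [-2.85, 2.85]. Speed limits (rad/s): [2.79, 2.79, 3.14, 3.14, 3.14, 3.14].

## Interface

Orientations are given as a unit quaternion [x, y, z, w].
In Python, from station import manip, cams, sign_off gives the robot as it stands.
- The arm moves only by the tool carry_out, never from a script. Its argument "targets" is a list that holds one entry, the list of rows, each a list of 7 numbers: the shift along the tool's x, y, z in cm, then the turn, a rotation vector about the tool's x, y, z in degrees, then the finger opening in cm, from 0 to 8.54. A call has 1 to 12 rows; each row is the pose to reach, as a shift and turn from the pose commanded when the call began, along the tool's axes at that moment; what a row does not reach only later rows make up. A row lasts 1/12 s, in which the tool goes at most 41.7 mm and 7.16 degrees, less where a joint would pass 70% of its speed; a pose out of reach is approached as far as the arm can. A call with a gripper value outside its range is refused whole. The fingers move at their own pace and stop on an object; "force" is the grip in N (left out, the last holds). Time passes only in rows, so rows that repeat a pose let the fingers close. It gives the time, the measured TCP pose, the force, the opening and the grip force at its end, in the units of the state.
- manip.sense(): the state, without advancing time (a new reading comes with each control period).
- cams.snapshot(name): name is "scene" or "side" or "wrist"; returns the picture (384x512x3 uint8, red, green, blue); there is no depth.
- cams.camera_info(name): a dict with "K" (3x3 intrinsics, pixels), "T" (4x4, takes a point from camera to world coordinates). Camera axes: x right, y down, z forward; pixel columns grow to the right and rows downward; lengths in m; the calibration is good to about 2 mm. A picture is of the moment at which its call begins: read the wrist's pose just before it. camera_info takes no time and is no camera call; for the wrist camera it gives the pose at the moment of the call.
- sign_off(): hands the job in; it is judged then, once.
The state is a dict: "t": time; "q": joint angles; "qd": joint speeds; "tau": joint torques, N m; "tcp_pos": TCP position; "tool_rot": TCP orientation; "force": force on the tool from outside, world axes, zero at the start; "ft_torque": the same for the moment, N m; "finger_gap": opening from 0.0 (shut) to 1.0 (fully open); "gripper_force": force on a finger pad.
Only numpy, scipy, OpenCV 4.12 (cv2) and the standard library are available. Lean on these libraries where they do the work, as an engineer would, in place of code of your own. Each camera call takes 0.05 s, during which the arm holds its last target. There are 200 camera calls.

## Working session

There is one attempt and no reset: what is moved stays moved. The work goes in short steps, Python scripts to look and compute and a tool call to move; the robot and the scene stay as the last step left them, time stands still between calls to the robot, and variables do not carry over. Pictures are saved under pics/ and viewed, at most 14 in all, crops included, and the job is handed in when it is done.

Besides the shell and the picture viewer there is one more tool, called after "Call:" by a JSON object that holds its "op" and its "data", one argument or row to a line. carry_out: Moves the arm, as the interface text tells. Its arguments: {"type":"object","properties":{"targets":{"type":"array"},"force":{"type":"number"}},"required":["targets"]}

```bash
ls; mkdir -p pics
python3 - <<'E'
from station import manip, cams
import cv2, numpy as np
s=manip.sense();print({k:np.round(v,3).tolist() for k,v in s.items()})
for n in("scene","side","wrist"):
    i=cams.camera_info(n);print(n,np.round(i["K"],1).tolist(),np.round(i["T"],3).tolist())
    cv2.imwrite(f"pics/{n}0.png",cams.snapshot(n)[:,:,::-1])
a=np.hstack([cv2.imread("pics/scene0.png"),cv2.imread("pics/side0.png")])
E
```

```text
pics
{'t': 0.0, 'q': [-1.396, 0.528, 1.434, -0.0, 1.181, -0.179], 'qd': [-0.0, 0.0, -0.0, -0.0, 0.001, -0.001], 'tau': [0.0, -44.235, -17.802, -0.0, 0.008, 0.0], 'tcp_pos': [0.216, -0.586, 0.226], 'tool_rot': [0.984, 0.175, -0.0, -0.001], 'force': [0.66, -0.46, 1.51], 'ft_torque': [-0.006, -0.032, 0.001], 'gripper_force': 0.0, 'finger_gap': 0.999}
scene [[405.2, 0.0, 256.2], [0.0, 405.2, 194.0], [0.0, 0.0, 1.0]] [[0.718, 0.523, -0.459, 1.198], [0.696, -0.53, 0.485, -0.669], [0.01, -0.667, -0.745, 1.18], [0.0, 0.0, 0.0, 1.0]]
side [[465.4, 0.0, 261.3], [0.0, 465.4, 182.5], [0.0, 0.0, 1.0]] [[-0.955, -0.214, 0.204, 0.169], [-0.296, 0.673, -0.678, 1.182], [0.008, -0.708, -0.706, 1.279], [0.0, 0.0, 0.0, 1.0]]
wrist [[291.1, 0.0, 255.7], [0.0, 291.1, 191.6], [0.0, 0.0, 1.0]] [[0.345, -0.892, -0.293, 0.291], [-0.939, -0.328, -0.106, -0.559], [-0.001, 0.311, -0.95, 0.372], [0.0, 0.0, 0.0, 1.0]]
```

View pics/scene0.png

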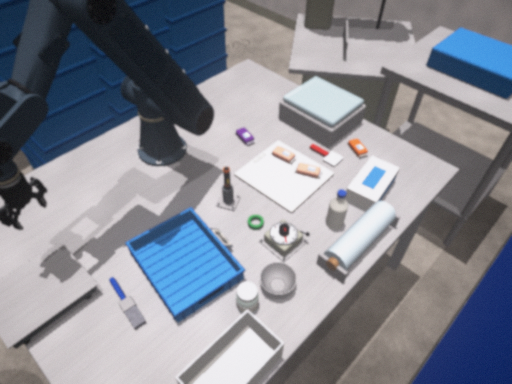

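View pics/side0.png

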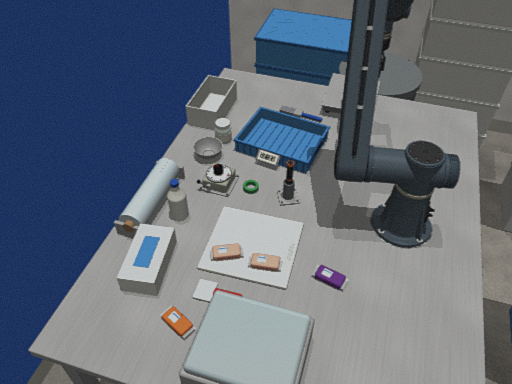

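The scene view (first image) shows two pink packs on the white board at about (284,153) and (308,170), the wand in its holder at (228,190), the counter at (284,235) and the crate at (185,260). The side view shows the same two packs at (227,252) and (265,261), the holder at (289,190), the counter at (218,178), the label at (267,159) and the crate at (283,137). The orange and purple look-alikes are off the board.

```bash
cat > h.py <<'E'
import numpy as np, cv2
from scipy.spatial.transform import Rotation as R
from station import manip, cams
def ray(info,px):
    K,T=np.array(info["K"]),np.array(info["T"])
    d=T[:3,:3]@np.linalg.solve(K,[px[0],px[1],1.]); return T[:3,3],d/np.linalg.norm(d)
def plane(info,px,z):
    o,d=ray(info,px); return o+d*(z-o[2])/d[2]
def proj(info,p):
    K,T=np.array(info["K"]),np.array(info["T"]); c=K@(T[:3,:3].T@(np.array(p)-T[:3,3])); return c[:2]/c[2]
def tri(rays):
    A=sum(np.eye(3)-np.outer(d,d) for o,d in rays); b=sum((np.eye(3)-np.outer(d,d))@o for o,d in rays)
    p=np.linalg.solve(A,b); return p,[float(np.linalg.norm(np.cross(p-o,d))) for o,d in rays]
def delta(pos,rot):
    """shift cm / rotvec deg from the measured pose to pos,rot in tool axes"""
    s=manip.sense(); Q=R.from_quat(s["tool_rot"])
    return np.round(Q.inv().apply(np.array(pos)-s["tcp_pos"])*100,2),np.round((Q.inv()*rot).as_rotvec(degrees=True),2)
def down(yaw): # tool z down, tool y (closing line) at angle yaw from world x... x axis at yaw-? 
    y=np.array([np.cos(yaw),np.sin(yaw),0]); z=np.array([0,0,-1.]); return R.from_matrix(np.c_[np.cross(y,z),y,z])
def snap(n,f=None):
    i=cams.camera_info(n); im=cams.snapshot(n)[:,:,::-1].copy()
    if f: cv2.imwrite("pics/"+f,im)
    return i,im
def blobs(m,amin=30):
    c,_=cv2.findContours(m.astype(np.uint8)*255,cv2.RETR_EXTERNAL,cv2.CHAIN_APPROX_NONE)
    return sorted([x for x in c if cv2.contourArea(x)>amin],key=lambda x:-cv2.contourArea(x))
E
python3 - <<'E'
from h import *
I={n:cams.camera_info(n) for n in("scene","side")}
im={n:cv2.imread(f"pics/{n}0.png") for n in I}
for n in I:
    hsv=cv2.cvtColor(im[n],cv2.COLOR_BGR2HSV); H,S,V=cv2.split(hsv)
    print(n,"pink px",hsv[153,284] if n=="scene" else hsv[252,227], "crate",hsv[260,185] if n=="scene" else hsv[137,283])
    m=(H<18)&(S>50)&(V>130)
    for c in blobs(m,15):
        r=cv2.minAreaRect(c); print(" warm",np.round(r[0]),np.round(r[1]),round(r[2]),cv2.contourArea(c),plane(I[n],r[0],.041).round(3))
    m=(H>100)&(H<116)&(S>150)&(V>90)
    for c in blobs(m,600):
        q=cv2.approxPolyDP(cv2.convexHull(c),8,True)[:,0]; print(" blue",cv2.contourArea(c),[plane(I[n],p,.06).round(3)[:2].tolist() for p in q])
r=lambda a,b:tri([ray(I["scene"],a),ray(I["side"],b)])
print("wand top?",r((226,168),(290,163)));print("knob",r((284,229),(218,169)));print("label",plane(I["side"],(267,159),.042))
E
```

```text
scene pink px [111  14 236] crate [103 165 238]
 warm [358. 146.] [21. 12.] 50 187.5 [0.613 0.568 0.041]
 warm [308. 170.] [22.  9.] 14 106.0 [0.554 0.308 0.041]
 warm [283. 154.] [20.  9.] 25 90.5 [0.42  0.309 0.041]
 warm [318. 149.] [19.  6.] 27 68.0 [0.507 0.436 0.041]
 warm [334. 261.] [11.  6.] 40 52.0 [0.884 0.039 0.041]
 blue 7104.0 [[1.265, -0.13], [1.265, 0.53], [1.451, 0.051]]
 blue 5623.5 [[0.392, -0.156], [0.701, -0.205], [0.667, -0.45], [0.354, -0.401]]
 blue 2194.5 [[0.454, 1.516], [0.452, 1.863], [0.736, 1.862], [0.887, 1.502]]
side pink px [ 13  27 180] crate [104 157 185]
 warm [177. 320.] [28. 16.] 43 424.5 [0.593 0.607 0.041]
 warm [265. 260.] [28. 12.] 9 296.0 [0.41  0.328 0.041]
 warm [226. 250.] [11. 27.] 84 276.5 [0.543 0.329 0.041]
 warm [227. 291.] [28.  5.] 5 29.5 [0.486 0.474 0.041]
 warm [128. 222.] [7. 4.] 18 20.0 [0.907 0.319 0.041]
 blue 50935.0 [[1.186, -1.432], [0.906, -0.713], [0.884, 0.89], [0.947, 0.915], [2.489, -1.002]]
 blue 2920.5 [[0.701, -0.195], [0.666, -0.439], [0.35, -0.391], [0.381, -0.151]]
 blue 2637.5 [[0.885, -1.052], [0.879, -1.403], [0.426, -1.402], [0.382, -1.047]]
wand top? (array([ 0.41900105, -0.00164364,  0.17568001]), [0.0012027656201085224, 0.0012027656201085968])
knob (array([0.69440068, 0.00345322, 0.07197888]), [3.0125997356436968e-05, 3.0125997356510964e-05])
label [ 0.54321834 -0.13887746  0.042     ]
```

Call:
{"op": "carry_out", "data": {
  "targets": [
    [[36, -22, -17, 0, 0, 0, 8.5], [36, -22, -17, 0, 0, 0, 8.5], [36, -22, -17, 0, 0, 0, 8.5], [36, -22, -17, 0, 0, 0, 8.5], [36, -22, -17, 0, 0, 0, 8.5], [36, -22, -17, 0, 0, 0, 8.5], [36, -22, -17, 0, 0, 0, 8.5], [36, -22, -17, 0, 0, 0, 8.5], [36, -22, -17, 0, 0, 0, 8.5], [36, -22, -17, 0, 0, 0, 8.5], [36, -22, -17, 0, 0, 0, 8.5], [36, -22, -17, 0, 0, 0, 8.5]]
  ]
}}

```text
t: 1.15
tcp_pos: [0.4819, -0.2512, 0.3999]
tool_rot: [0.984, 0.179, 0.003, 0.001]
force: [-1.5, -0.9, 0.1]
finger_gap: 1.0
gripper_force: 0.0
```

Run:
```python
from h import *
i,im=snap("wrist","w1.png"); s=manip.sense(); print(s["t"],s["tcp_pos"],np.round(s["q"],2))
d=delta([.48,.22,.38],down(np.radians(-80))); print(d)
```

```text
1.2 [ 0.47990293 -0.25323823  0.39837489] [-0.69  0.25  1.39  0.    1.49  0.52]
(array([ 16.61, -44.32,   1.75]), array([ 0.15, -0.15, 10.54]))
```

View pics/w1.png

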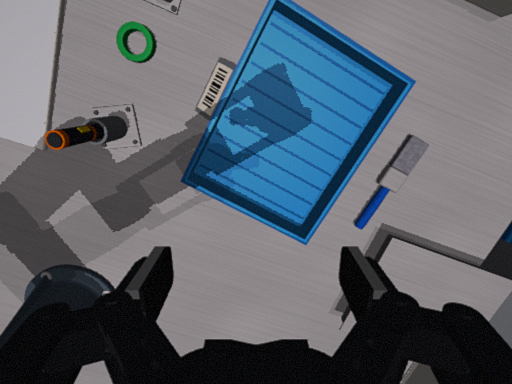

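The wrist view shows the whole crate, with rim corners at about (275,0), (413,80), (307,242) and (183,180). The label is at (215,87), the wand butt at (57,140) and the tape at (136,42).

Call:
{"op": "carry_out", "data": {
  "targets": [
    [[16.6, -44, 2, 0, 0, 10, 8.5], [16.6, -44, 2, 0, 0, 10, 8.5], [16.6, -44, 2, 0, 0, 10, 8.5], [16.6, -44, 2, 0, 0, 10, 8.5], [16.6, -44, 2, 0, 0, 10, 8.5], [16.6, -44, 2, 0, 0, 10, 8.5], [16.6, -44, 2, 0, 0, 10, 8.5], [16.6, -44, 2, 0, 0, 10, 8.5], [16.6, -44, 2, 0, 0, 10, 8.5], [16.6, -44, 2, 0, 0, 10, 8.5], [16.6, -44, 2, 0, 0, 10, 8.5], [16.6, -44, 2, 0, 0, 10, 8.5]]
  ]
}}

```text
t: 2.2
tcp_pos: [0.4806, 0.2182, 0.3754]
tool_rot: [0.996, 0.091, -0.001, -0.001]
force: [0.4, -0.7, 0.2]
finger_gap: 0.994
gripper_force: 0.0
```

Run:
```python
from h import *
np.savez("w2.npz",**cams.camera_info("wrist")); i,im=snap("wrist","w2.png"); s=manip.sense(); print(s["t"],s["tcp_pos"],np.round(s["q"],2))
hsv=cv2.cvtColor(im,cv2.COLOR_BGR2HSV); H,S,V=cv2.split(hsv)
for c in blobs((H<18)&(S>50)&(V>100),100):
    r=cv2.minAreaRect(c); b=cv2.boxPoints(r); w=np.array([plane(i,p,.041)[:2] for p in b])
    e=w[1]-w[0],w[2]-w[1]; l=max(e,key=np.linalg.norm)
    print(np.round(r[0]),w.mean(0).round(4),[round(float(np.linalg.norm(x)),3) for x in e],np.degrees(np.arctan2(l[1],l[0])).round(1))
```

```text
2.25 [0.4807449  0.21840734 0.37531194] [0.21 0.25 1.46 0.   1.43 1.6 ]
[25. 24.] [0.5959 0.5829] [0.087, 0.045] -26.0
[198.  93.] [0.5457 0.3213] [0.046, 0.09] -154.5
[189. 174.] [0.4134 0.3215] [0.046, 0.088] -172.9
[112. 110.] [0.4954 0.4537] [0.086, 0.022] 1.1
[414. 239.] [ 0.366  -0.0983] [0.033, 0.033] -159.5
```

View pics/w2.png

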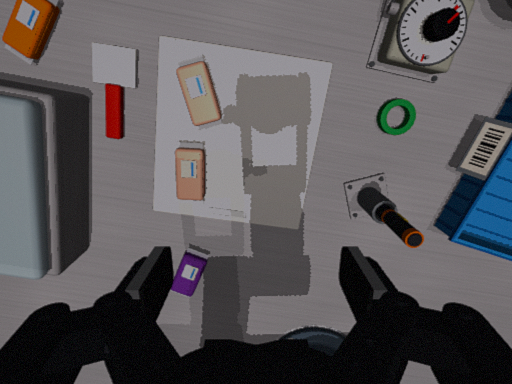

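The view shows exactly two packs on the board, at (198,93) and (189,174). The purple and orange ones lie off it. The wand butt is at (414,239) and the counter is at the top right.

Run:
```python
from h import *
s=manip.sense(); Q=R.from_quat(s["tool_rot"]); i2=dict(np.load("w2.npz"))
Tt=np.eye(4);Tt[:3,:3]=Q.as_matrix();Tt[:3,3]=s["tcp_pos"]; X=np.linalg.inv(Tt)@i2["T"]
T1=np.eye(4);T1[:3,:3]=(down(np.radians(-80))*R.from_rotvec([.15,-.15,10.54],degrees=True).inv()).as_matrix();T1[:3,3]=[.4799,-.2532,.3984]
i1=dict(K=i2["K"],T=T1@X); np.savez("w1.npz",**i1)
im=cv2.imread("pics/w1.png");H,S,V=cv2.split(cv2.cvtColor(im,cv2.COLOR_BGR2HSV))
c=blobs((H>98)&(H<118)&(S>120)&(V>60),2000)[0]; q=cv2.approxPolyDP(cv2.convexHull(c),6,True)[:,0]
print("rim",[(p.tolist(),plane(i1,p,.06).round(4)[:2].tolist()) for p in q])
for i,im_,n,b in((i1,im,"w1",(190,50,50,70)),(i2,cv2.imread("pics/w2.png"),"w2",(452,115,60,66))):
    x,y,w,h=b; sub=cv2.cvtColor(im_[y:y+h,x:x+w],cv2.COLOR_BGR2HSV); m=(sub[...,1]<60)&(sub[...,2]>190)
    m=cv2.morphologyEx(m.astype(np.uint8),cv2.MORPH_CLOSE,np.ones((7,7)))
    for c in blobs(m,100): r=cv2.minAreaRect(c); ctr=np.array(r[0])+[x,y]; print(n,"label",ctr.round(1),np.round(r[1]),plane(i,ctr,.042).round(4))
    Hs=cv2.cvtColor(im_,cv2.COLOR_BGR2HSV); 
    for c in blobs((Hs[...,0]<18)&(Hs[...,1]>120)&(Hs[...,2]>100),60):
        r=cv2.minEnclosingCircle(c); print(n,"orange",np.round(r[0],1),round(r[1],1),plane(i,r[0],.180).round(4))
print("hover P2",delta([.4134,.3215,.13],down(np.radians(7-90))))
```

```text
rim [([269, 0], [0.6868, -0.1987]), ([291, 0], [0.698, -0.2285]), ([415, 81], [0.6645, -0.4522]), ([306, 244], [0.344, -0.4059]), ([181, 181], [0.3807, -0.1544])]
w1 orange [ 54.5 139.5] 11.3 [ 0.4208 -0.01    0.18  ]
w2 orange [29.9 26.7] 30.5 [0.5848 0.4762 0.18  ]
w2 orange [113. 111.] 27.7 [0.5146 0.3885 0.18  ]
w2 orange [414. 239.] 9.8 [ 0.4222 -0.0028  0.18  ]
hover P2 (array([ -4.71, -11.3 ,  24.57]), array([-0.12,  0.11,  3.45]))
```

Call:
{"op": "carry_out", "data": {
  "targets": [
    [[-4.7, -11.3, 24.5, 0, 0, 3.5, 8.5], [-4.7, -11.3, 24.5, 0, 0, 3.5, 8.5], [-4.7, -11.3, 24.5, 0, 0, 3.5, 8.5], [-4.7, -11.3, 24.5, 0, 0, 3.5, 8.5], [-4.7, -11.3, 24.5, 0, 0, 3.5, 8.5], [-4.7, -11.3, 24.5, 0, 0, 3.5, 8.5], [-4.7, -11.3, 24.5, 0, 0, 3.5, 8.5], [-4.7, -11.3, 24.5, 0, 0, 3.5, 8.5], [-4.7, -11.3, 24.5, 0, 0, 3.5, 8.5]]
  ]
}}

```text
t: 3.0
tcp_pos: [0.4148, 0.3161, 0.1306]
tool_rot: [0.998, 0.059, -0.002, 0.001]
force: [-0.4, -0.6, -0.2]
finger_gap: 0.996
gripper_force: 0.0
```

```bash
cat > pk.py <<'E'
from h import *
def packs(f=None):
    i,im=snap("wrist",f); H,S,V=cv2.split(cv2.cvtColor(im,cv2.COLOR_BGR2HSV)); out=[]
    for c in blobs((H<18)&(S>50)&(S<160)&(V>100),100):
        r=cv2.minAreaRect(c); w=np.array([plane(i,p,.041)[:2] for p in cv2.boxPoints(r)]); e=w[1]-w[0],w[2]-w[1]; l=max(e,key=np.linalg.norm)
        print(np.round(r[0]),w.mean(0).round(4),[round(float(np.linalg.norm(x)),3) for x in e],(np.degrees(np.arctan2(l[1],l[0]))%180).round(1))
E
python3 - <<'E'
from pk import *
packs("w3.png"); s=manip.sense(); print(s["t"],s["tcp_pos"])
print(delta([.4134,.3215,.038],down(np.radians(7-90))))
E
```

```text
[271.  38.] [0.5345 0.3178] [0.046, 0.065] 28.8
[246. 169.] [0.4358 0.3255] [0.041, 0.04] 4.6
[225. 223.] [0.3851 0.3394] [0.013, 0.044] 28.0
3.05 [0.41638531 0.31653154 0.13205138]
(array([-0.24, -0.53,  9.4 ]), array([ 0.03, -0.03, -0.32]))
```

Call:
{"op": "carry_out", "data": {
  "targets": [
    [[-0.2, -0.5, 3, 0, 0, -0.3, 8.5], [-0.2, -0.6, 6, 0, 0, -0.3, 8.5], [-0.2, -0.6, 9.3, 0, 0, -0.3, 8.5], [-0.2, -0.6, 9.3, 0, 0, -0.3, 8.5], [-0.2, -0.6, 9.3, 0, 0, -0.3, 3], [-0.2, -0.6, 9.3, 0, 0, -0.3, 3], [-0.2, -0.6, 9.3, 0, 0, -0.3, 3], [-0.2, -0.6, 9.3, 0, 0, -0.3, 3], [-0.2, -0.6, 9.3, 0, 0, -0.3, 3], [-0.2, -0.6, 9.3, 0, 0, -0.3, 3], [-0.2, -0.6, 9.3, 0, 0, -0.3, 3], [-0.2, -0.6, 9.3, 0, 0, -0.3, 3]]
  ],
  "force": 35
}}

```text
t: 4.05
tcp_pos: [0.4126, 0.3234, 0.0391]
tool_rot: [0.998, 0.061, 0.0, -0.0]
force: [-0.3, -1.4, 1.5]
finger_gap: 0.351
gripper_force: 0.0
```

Run:
```python
from pk import *
c=np.array([.525,-.301]);a=np.radians(-8.5);Rm=np.array([[np.cos(a),-np.sin(a)],[np.sin(a),np.cos(a)]])
A=c+Rm@[-.06,.055];B=c+Rm@[.06,-.055];print(A,B)
print(delta([*A,.18],down(a-np.pi/2)))
```

```text
[ 0.47378857 -0.23773556] [ 0.57621143 -0.36426444]
(array([ -0.78,  56.43, -14.1 ]), array([-0.02, -0.03, 15.52]))
```

Run:
```python
from pk import *
i,a=snap("wrist"); _,b=snap("side"); cv2.imwrite("pics/m4.png",np.hstack([cv2.resize(a,(400,300)),cv2.resize(b[200:320,170:330],(400,300))])); print(manip.sense()["gripper_force"],manip.sense()["finger_gap"])
```

```text
0.0 0.35402276327847765
```

View pics/m4.png

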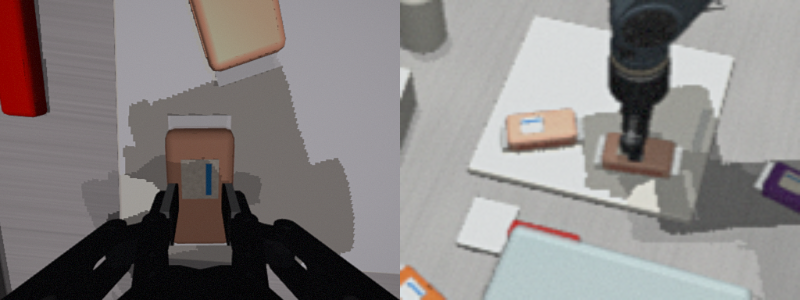

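The composite shows the gripper over the near pack, at wrist-half pixel (200,190). I can't tell whether the pads are beside it or above it, so I'll look closer.

Run:
```python
from pk import *
i,a=snap("wrist"); _,b=snap("side"); _,c=snap("scene")
s=manip.sense();p=np.array(s["tcp_pos"]);print(p,proj(i,p),proj(i,p-[0,0,.019]))
cv2.imwrite("pics/m5.png",np.hstack([cv2.resize(a[140:320,180:330],(400,480)),np.vstack([cv2.resize(b[235:281,235:295],(320,240),interpolation=2),cv2.resize(c[125:185,250:330],(320,240),interpolation=2)])]))
```

```text
[0.41248001 0.32321562 0.03859635] [254.78295995 246.03042363] [254.85591983 231.19696672]
```

View pics/m5.png

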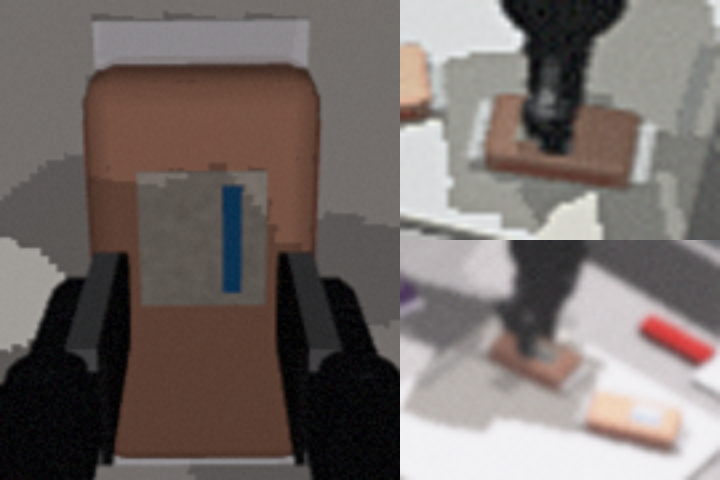

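Run:
```python
from h import *
I=cams.camera_info("side");W=cams.camera_info("wrist");S=cams.camera_info("scene")
for z in(.02,.041,.05): print(z,"tip +y side crop",(proj(I,[.4125,.345,z])-[235,235])*[320/60,240/46]+[400,0],"scene",(proj(S,[.4125,.303,z])-[250,125])*4+[400,240])
print([plane(I,(235+(u-400)*60/320,235+v*46/240),.041).round(3) for u,v in((492,95),(640,108),(628,180),(488,172))])
print([plane(W,(180+u*.375,140+v*.375),.041).round(4) for u,v in((88,70),(318,70),(110,455),(300,455))])
W2=dict(np.load("w2.npz"))
print("board",[plane(W2,p,.015).round(3) for p in((160,37),(331,62),(154,210),(299,228))])
```

```text
0.02 tip +y side crop [547.42349523 170.91798778] scene [520.73988774 370.5680547 ]
0.041 tip +y side crop [547.7819534  151.14220078] scene [521.84152558 355.68879038]
0.05 tip +y side crop [547.93776933 142.54598827] scene [522.31995898 349.22683287]
[array([0.458, 0.315, 0.041]), array([0.368, 0.297, 0.041]), array([0.361, 0.351, 0.041]), array([0.442, 0.37 , 0.041])]
[array([0.4562, 0.3498, 0.041 ]), array([0.4615, 0.3064, 0.041 ]), array([0.3682, 0.3381, 0.041 ]), array([0.3734, 0.2956, 0.041 ])]
board [array([0.619, 0.395, 0.015]), array([0.632, 0.123, 0.015]), array([0.326, 0.383, 0.015]), array([0.338, 0.108, 0.015])]
```

The close-up puts the tips, at (100,250) and (305,250), in front of the pack's top face. Checked against the side and scene views, they are at about z 0.04, so the pads are above the pack. I'll reopen and go lower in small steps.

Call:
{"op": "carry_out", "data": {
  "targets": [
    [[0, 0, 0, 0, 0, 0, 8.5], [0, 0, 0, 0, 0, 0, 8.5], [0, 0, 0, 0, 0, 0, 8.5], [0, 0, 0, 0, 0, 0, 8.5], [0, 0, 0, 0, 0, 0, 8.5], [0, 0, 0.4, 0, 0, 0, 8.5], [0, 0, 0.7, 0, 0, 0, 8.5], [0, 0, 1.0, 0, 0, 0, 8.5], [0, 0, 1.0, 0, 0, 0, 8.5]]
  ]
}}

```text
t: 5.05
tcp_pos: [0.4121, 0.323, 0.0279]
tool_rot: [0.998, 0.061, -0.001, 0.0]
force: [0.6, -0.4, -0.6]
finger_gap: 0.995
gripper_force: 0.0
```

Run:
```python
from h import *
i,a=snap("wrist"); I,b=snap("side")
s=manip.sense();print(s["tcp_pos"],s["force"],s["finger_gap"],s["t"])
cv2.imwrite("pics/m6.png",np.hstack([cv2.resize(a[140:320,180:330],(400,480)),cv2.resize(b[225:295,220:310],(380,480),interpolation=2)]))
```

```text
[0.41236967 0.3231127  0.02838931] [0.01969766 0.67845021 0.718694  ] 0.9912615968390499 5.15
```

View pics/m6.png

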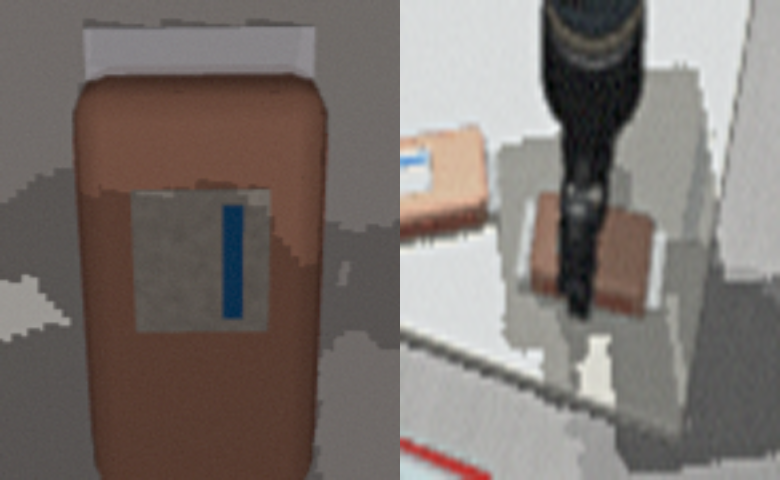

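The pads are now on both sides of the pack, and the near tip shows at (575,318) in the side crop. I'll work out its height.

Run:
```python
from h import *
I=cams.camera_info("side")
o,d=ray(I,(261.4,271.4))
for y in(.366,.374,.38): print((o+d*(y-o[1])/d[1]).round(4))
```

```text
[0.4103 0.366  0.0298]
[0.4079 0.374  0.0421]
[0.4062 0.38   0.0512]
```

Call:
{"op": "carry_out", "data": {
  "targets": [
    [[0, 0, 0, 0, 0, 0, 3], [0, 0, 0, 0, 0, 0, 3], [0, 0, 0, 0, 0, 0, 3], [0, 0, 0, 0, 0, 0, 3], [0, 0, 0, 0, 0, 0, 3], [0, 0, 0, 0, 0, 0, 3]]
  ],
  "force": 35
}}

```text
t: 5.65
tcp_pos: [0.4127, 0.3233, 0.0291]
tool_rot: [0.998, 0.061, 0.0, -0.0]
force: [-0.6, -0.9, 4.0]
finger_gap: 0.541
gripper_force: 36.1
```

Call:
{"op": "carry_out", "data": {
  "targets": [
    [[0, 0, -3, 0, 0, 0, 3], [0, 0, -7, 0, 0, 0, 3], [0, 0, -11, 0, 0, 0, 3], [0, 0, -15, 0, 0, 0, 3], [0, 0, -19, 0, 0, 0, 3], [0, 0, -23, 0, 0, 0, 3], [0, 0, -26, 0, 0, 0, 3], [0, 4, -26, 0, 0, 2, 3], [0, 8, -26, 0, 0, 4, 3], [0, 12, -26, 0, 0, 6, 3], [0, 16, -26, 0, 0, 8, 3], [0, 20, -26, 0, 0, 10, 3]]
  ]
}}

```text
t: 6.65
tcp_pos: [0.4362, 0.1231, 0.2884]
tool_rot: [1.0, -0.026, -0.0, 0.0]
force: [0.6, -0.5, -0.6]
finger_gap: 0.547
gripper_force: 37.1
```

Run:
```python
from h import *
A=[.4738,-.2377]; print(delta([*A,.28],down(np.radians(-98.5))), manip.sense()["gripper_force"])
```

```text
(array([ 5.67, 35.83,  0.84]), array([0.01, 0.04, 5.46])) 37.10294008255005
```

Call:
{"op": "carry_out", "data": {
  "targets": [
    [[0.7, 4, 0, 0, 0, 0.7, 3], [1.3, 8, 0, 0, 0, 1.3, 3], [2, 12, 0, 0, 0, 2, 3], [2.6, 16, 0, 0, 0, 2.6, 3], [3.2, 20, 0, 0, 0, 3.2, 3], [3.8, 24, 0, 0, 0, 4, 3], [4.4, 28, 0, 0, 0, 4.6, 3], [5, 32, 0, 0, 0, 5.2, 3], [5.7, 35.8, 0.8, 0, 0, 5.5, 3], [5.7, 35.8, 4, 0, 0, 5.5, 3], [5.7, 35.8, 8, 0, 0, 5.5, 3], [5.7, 35.8, 10, 0, 0, 5.5, 3]]
  ]
}}

```text
t: 7.65
tcp_pos: [0.4728, -0.2352, 0.1847]
tool_rot: [0.997, -0.075, -0.003, -0.002]
force: [-0.7, 0.8, -1.8]
finger_gap: 0.548
gripper_force: 37.1
```

Run:
```python
from h import *
i,a=snap("wrist"); I,b=snap("side")
s=manip.sense();print(s["gripper_force"],s["tcp_pos"],delta([.4738,-.2377,.020],down(np.radians(-98.5))))
cv2.imwrite("pics/m7.png",np.hstack([cv2.resize(a,(400,300)),cv2.resize(b[80:200,200:360],(400,300))]))
```

```text
37.09223985671997 [ 0.47198966 -0.23380937  0.18440744] (array([ 0.4 ,  0.45, 16.44]), array([-0.32,  0.56, -0.04]))
```

View pics/m7.png

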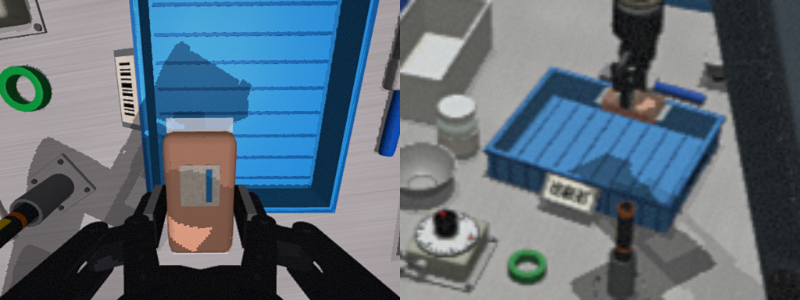

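The pack is held square over the crate, at wrist-half pixel (200,190).

Call:
{"op": "carry_out", "data": {
  "targets": [
    [[0.3, 0.4, 3, -0.2, 0.3, 0, 3], [0.3, 0.4, 6, -0.2, 0.3, 0, 3], [0.3, 0.4, 9, -0.2, 0.3, 0, 3], [0.3, 0.4, 12, -0.2, 0.3, 0, 3], [0.3, 0.4, 14, -0.2, 0.3, 0, 3], [0.3, 0.4, 15, -0.2, 0.3, 0, 3], [0.3, 0.4, 15.6, -0.2, 0.3, 0, 3], [0.3, 0.4, 16.0, -0.2, 0.3, 0, 3], [0.3, 0.4, 16.2, -0.2, 0.3, 0, 3], [0.3, 0.4, 16.3, -0.2, 0.3, 0, 3], [0.3, 0.4, 16.3, -0.2, 0.3, 0, 3]]
  ]
}}

```text
t: 8.67
tcp_pos: [0.4783, -0.2406, 0.0267]
tool_rot: [0.997, -0.074, 0.003, 0.003]
force: [-0.2, 0.1, -2.1]
finger_gap: 0.544
gripper_force: 37.1
```

Call:
{"op": "carry_out", "data": {
  "targets": [
    [[0, 0, 0, 0, 0, 0, 3], [0, 0, 0, 0, 0, 0, 3]]
  ]
}}

```text
t: 8.83
tcp_pos: [0.478, -0.2404, 0.0264]
tool_rot: [0.997, -0.074, 0.003, 0.002]
force: [-0.6, -0.2, -2.4]
finger_gap: 0.542
gripper_force: 37.1
```

Call:
{"op": "carry_out", "data": {
  "targets": [
    [[0, 0, 0.3, 0, 0, 0, 3], [0, 0, 0.5, 0, 0, 0, 3], [0, 0, 0.6, 0, 0, 0, 3], [0, 0, 0.6, 0, 0, 0, 3]]
  ]
}}

```text
t: 9.17
tcp_pos: [0.4775, -0.2401, 0.0194]
tool_rot: [0.997, -0.074, 0.002, 0.002]
force: [0.6, 0.6, -0.5]
finger_gap: 0.541
gripper_force: 37.1
```

Call:
{"op": "carry_out", "data": {
  "targets": [
    [[0, 0, 0.1, 0, 0, 0, 3], [0, 0, 0.1, 0, 0, 0, 3]]
  ]
}}

```text
t: 9.33
tcp_pos: [0.4776, -0.2401, 0.0192]
tool_rot: [0.997, -0.074, 0.002, 0.002]
force: [-0.5, 0.2, 4.0]
finger_gap: 0.547
gripper_force: 37.6
```

Call:
{"op": "carry_out", "data": {
  "targets": [
    [[0, 0, 0.1, 0, 0, 0, 6.6], [0, 0, 0.1, 0, 0, 0, 6.6], [0, 0, 0.1, 0, 0, 0, 6.6], [0, 0, -1, 0, 0, 0, 6.6], [0, 0, -5, 0, 0, 0, 6.6], [0, 0, -9, 0, 0, 0, 6.6], [0, 0, -13, 0, 0, 0, 6.6], [0, 0, -17, 0, 0, 0, 6.6], [0, 0, -21, 0, 0, 0, 8.5], [0, 0, -25, 0, 0, 0, 8.5], [0, 0, -25, 0, 0, 0, 8.5]]
  ]
}}

```text
t: 10.25
tcp_pos: [0.4803, -0.2419, 0.278]
tool_rot: [0.997, -0.074, 0.01, 0.007]
force: [1.1, -0.6, 0.9]
finger_gap: 0.993
gripper_force: 0.0
```

Run:
```python
from h import *
np.savez("w4.npz",**cams.camera_info("wrist"));i,a=snap("wrist","w4.png")
s=manip.sense();print(s["t"],s["tcp_pos"],delta([.53,.31,.27],down(np.radians(-64.5))))
H,S,V=cv2.split(cv2.cvtColor(a,cv2.COLOR_BGR2HSV))
for c in blobs((H<18)&(S>50)&(S<160)&(V>60),200):
    r=cv2.minAreaRect(c); print(np.round(r[0]),np.round(r[1]),plane(i,r[0],.031).round(3))
```

```text
10.3 [ 0.47878611 -0.24081144  0.27440504] (array([ -3.05, -55.24,  -0.14]), array([  0.81,  -0.72, -33.97]))
[252. 162.] [63. 34.] [ 0.48  -0.24   0.031]
```

Pack 1 is down in the crate. Going to the second.

Call:
{"op": "carry_out", "data": {
  "targets": [
    [[-3, -55.2, -1, 0, 0, -34, 8.5], [-3, -55.2, -1, 0, 0, -34, 8.5], [-3, -55.2, -1, 0, 0, -34, 8.5], [-3, -55.2, -1, 0, 0, -34, 8.5], [-3, -55.2, -1, 0, 0, -34, 8.5], [-3, -55.2, -1, 0, 0, -34, 8.5], [-3, -55.2, -1, 0, 0, -34, 8.5], [-3, -55.2, -1, 0, 0, -34, 8.5], [-3, -55.2, -1, 0, 0, -34, 8.5], [-3, -55.2, -1, 0, 0, -34, 8.5], [-3, -55.2, -1, 0, 0, -34, 8.5], [-3, -55.2, -1, 0, 0, -34, 8.5]]
  ]
}}

```text
t: 11.3
tcp_pos: [0.5219, 0.2605, 0.2747]
tool_rot: [0.975, 0.221, 0.0, 0.003]
force: [1.1, -1.0, 0.3]
finger_gap: 0.995
gripper_force: 0.0
```

Call:
{"op": "carry_out", "data": {
  "targets": [
    [[0, -5.2, 0, 0, 0, 0, 8.5], [0, -5.2, 0, 0, 0, 0, 8.5], [0, -5.2, 0, 0, 0, 0, 8.5], [0, -5.2, 0, 0, 0, 0, 8.5]]
  ]
}}

```text
t: 11.63
tcp_pos: [0.4999, 0.3052, 0.2746]
tool_rot: [0.975, 0.222, 0.001, 0.003]
force: [0.1, 0.2, 0.2]
finger_gap: 0.996
gripper_force: 0.0
```

Run:
```python
from pk import *
packs(); s=manip.sense();print(s["t"],s["tcp_pos"],delta([.546,.321,.12],down(np.radians(-64.5))))
```

```text
[257. 120.] [0.5459 0.3234] [0.089, 0.041] 21.9
11.6833 [0.50057051 0.30439183 0.27486491] (array([ 4.81,  0.35, 15.49]), array([ 0.38, -0.03,  0.01]))
```

Call:
{"op": "carry_out", "data": {
  "targets": [
    [[4.8, 0.3, 4, 0.2, 0, 1.5, 8.5], [4.8, 0.3, 8, 0.2, 0, 1.5, 8.5], [4.8, 0.3, 12, 0.2, 0, 1.5, 8.5], [4.8, 0.3, 16, 0.2, 0, 1.5, 8.5], [4.8, 0.3, 19, 0.2, 0, 1.5, 8.5], [4.8, 0.3, 21, 0.2, 0, 1.5, 8.5], [4.8, 0.3, 22.5, 0.2, 0, 1.5, 8.5], [4.8, 0.3, 23.5, 0.2, 0, 1.5, 8.5], [4.8, 0.3, 24, 0.2, 0, 1.5, 8.5], [4.8, 0.3, 24, 0.2, 0, 1.5, 8.5]]
  ]
}}

```text
t: 12.52
tcp_pos: [0.5469, 0.321, 0.035]
tool_rot: [0.978, 0.207, 0.001, 0.001]
force: [-0.8, 0.6, 0.5]
finger_gap: 0.998
gripper_force: 0.0
```

Call:
{"op": "carry_out", "data": {
  "targets": [
    [[0, 0, 0.4, 0, 0, 0, 8.5], [0, 0, 0.7, 0, 0, 0, 8.5], [0, 0, 0.7, 0, 0, 0, 8.5], [0, 0, 0.7, 0, 0, 0, 3], [0, 0, 0.7, 0, 0, 0, 3], [0, 0, 0.7, 0, 0, 0, 3], [0, 0, 0.7, 0, 0, 0, 3], [0, 0, 0.7, 0, 0, 0, 3], [0, 0, 0.7, 0, 0, 0, 3], [0, 0, 0.7, 0, 0, 0, 3]]
  ],
  "force": 35
}}

```text
t: 13.35
tcp_pos: [0.547, 0.3228, 0.0295]
tool_rot: [0.978, 0.208, 0.002, 0.001]
force: [-1.5, -0.0, 5.7]
finger_gap: 0.545
gripper_force: 36.2
```

Call:
{"op": "carry_out", "data": {
  "targets": [
    [[0, 0, -3, 0, 0, 0, 3], [0, 0, -7, 0, 0, 0, 3], [0, 0, -11, 0, 0, 0, 3], [0, 0, -15, 0, 0, 0, 3], [0, 0, -19, 0, 0, 0, 3], [0, 0, -23, 0, 0, 0, 3], [0, 0, -25, 0, 0, 0, 3], [-1.6, 3.6, -25, 0, 0, 3, 3], [-3.2, 7.2, -25, 0, 0, 6, 3], [-4.8, 10.8, -25, 0, 0, 9, 3], [-6.4, 14.4, -25, 0, 0, 12, 3], [-8, 18, -25, 0, 0, 16, 3]]
  ]
}}

```text
t: 14.35
tcp_pos: [0.5451, 0.1242, 0.2783]
tool_rot: [0.998, 0.069, 0.001, 0.001]
force: [0.5, -0.7, -1.3]
finger_gap: 0.544
gripper_force: 36.9
```

Run:
```python
from h import *
s=manip.sense();print(s["gripper_force"],s["tcp_pos"],delta([.576,-.364,.26],down(np.radians(-98.5))))
```

```text
36.85927748680115 [0.54511422 0.12423903 0.27831487] (array([-3.65, 48.78,  1.9 ]), array([ 0.07, -0.12, 16.39]))
```

Call:
{"op": "carry_out", "data": {
  "targets": [
    [[-0.3, 4, 0, 0, 0, 2, 3], [-0.6, 8, 0, 0, 0, 4, 3], [-0.9, 12, 0, 0, 0, 5, 3], [-1.2, 16, 0, 0, 0, 6, 3], [-1.5, 20, 0, 0, 0, 8, 3], [-1.8, 24, 0, 0, 0, 10, 3], [-2.1, 28, 0, 0, 0, 11, 3], [-2.4, 32, 0, 0, 0, 12, 3], [-2.8, 36, 0, 0, 0, 14, 3], [-3.1, 40, 0, 0, 0, 15, 3], [-3.4, 44, 0, 0, 0, 16, 3], [-3.6, 48, 2, 0, 0, 16.4, 3]]
  ]
}}

```text
t: 15.35
tcp_pos: [0.5784, -0.3557, 0.2639]
tool_rot: [0.997, -0.074, 0.005, 0.003]
force: [-0.1, -1.0, -1.1]
finger_gap: 0.546
gripper_force: 36.9
```

Call:
{"op": "carry_out", "data": {
  "targets": [
    [[0, 0.8, 4, 0, 0, 0, 3], [0, 0.8, 8, 0, 0, 0, 3], [0, 0.8, 11, 0, 0, 0, 3], [0, 0.8, 11, 0, 0, 0, 3]]
  ]
}}

```text
t: 15.68
tcp_pos: [0.5712, -0.3564, 0.1419]
tool_rot: [0.997, -0.074, -0.005, -0.005]
force: [-1.0, 0.9, -2.1]
finger_gap: 0.548
gripper_force: 36.8
```

Run:
```python
from h import *
s=manip.sense();print(s["gripper_force"],s["tcp_pos"],delta([.576,-.364,.020],down(np.radians(-98.5))))
i,a=snap("wrist","w5.png")
```

```text
36.82630240917206 [ 0.57116841 -0.35639528  0.14194465] (array([ 0.73,  0.79, 12.18]), array([-0.52,  0.67,  0.04]))
```

View pics/w5.png

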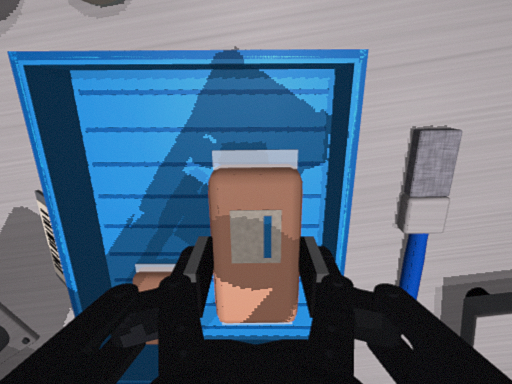

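The second pack is held at (255,240) over the crate's -y half. The first lies clear at (160,290).

Call:
{"op": "carry_out", "data": {
  "targets": [
    [[0.5, 0.2, 3, -0.2, 0.3, 0, 3], [0.5, 0.2, 6, -0.2, 0.3, 0, 3], [0.5, 0.2, 8.5, -0.2, 0.3, 0, 3], [0.5, 0.2, 10, -0.2, 0.3, 0, 3], [0.5, 0.2, 11, -0.2, 0.3, 0, 3], [0.5, 0.2, 11.5, -0.2, 0.3, 0, 3], [0.5, 0.2, 11.5, -0.2, 0.3, 0, 3], [0.5, 0.2, 11.5, -0.2, 0.3, 0, 3]]
  ]
}}

```text
t: 16.4
tcp_pos: [0.5825, -0.3635, 0.0377]
tool_rot: [0.997, -0.073, 0.005, 0.003]
force: [1.0, 0.0, -1.8]
finger_gap: 0.542
gripper_force: 36.8
```

Call:
{"op": "carry_out", "data": {
  "targets": [
    [[0, 0, 0.5, 0, 0, 0, 3], [0, 0, 1, 0, 0, 0, 3], [0, 0, 1.3, 0, 0, 0, 3], [0, 0, 1.5, 0, 0, 0, 3], [0, 0, 1.5, 0, 0, 0, 3], [0, 0, 1.5, 0, 0, 0, 3]]
  ]
}}

```text
t: 16.9
tcp_pos: [0.5813, -0.3627, 0.0207]
tool_rot: [0.997, -0.073, 0.004, 0.002]
force: [-0.0, 0.1, -0.4]
finger_gap: 0.544
gripper_force: 36.8
```

Call:
{"op": "carry_out", "data": {
  "targets": [
    [[0, 0, 0.2, 0, 0, 0, 3], [0, 0, 0.2, 0, 0, 0, 3], [0, 0, 0.2, 0, 0, 0, 3]]
  ]
}}

```text
t: 17.15
tcp_pos: [0.5818, -0.363, 0.0196]
tool_rot: [0.997, -0.073, 0.005, 0.003]
force: [0.5, 0.3, 2.1]
finger_gap: 0.543
gripper_force: 37.2
```

Call:
{"op": "carry_out", "data": {
  "targets": [
    [[0, 0, 0.2, 0, 0, 0, 6.2], [0, 0, 0.2, 0, 0, 0, 6.2], [0, 0, 0.2, 0, 0, 0, 6.2], [0, 0, -1, 0, 0, 0, 6.2], [0, 0, -5, 0, 0, 0, 6.2], [0, 0, -9, 0, 0, 0, 6.2], [0, 0, -13, 0, 0, 0, 6.2], [0, 0, -17, 0, 0, 0, 6.2], [0, 0, -21, 0, 0, 0, 8.5], [0, 0, -25, 0, 0, 0, 8.5], [0, 0, -29, 0, 0, 0, 8.5], [0, 0, -30, 0, 0, 0, 8.5]]
  ]
}}

```text
t: 18.15
tcp_pos: [0.5815, -0.3631, 0.3289]
tool_rot: [0.997, -0.073, 0.01, 0.007]
force: [0.3, -0.2, 0.3]
finger_gap: 0.998
gripper_force: 0.0
```

Run:
```python
from h import *
_,_=snap("side","s8.png")
np.savez("w6.npz",**cams.camera_info("wrist"));i,a=snap("wrist","w6.png")
s=manip.sense();print(s["t"],s["tcp_pos"],delta([.46,-.12,.34],down(np.radians(-98.5))))
```

```text
18.25 [ 0.58033187 -0.36214856  0.32407785] (array([-15.4 , -22.19,  -2.05]), array([ 0.52, -0.94,  0.12]))
```

View pics/w6.png

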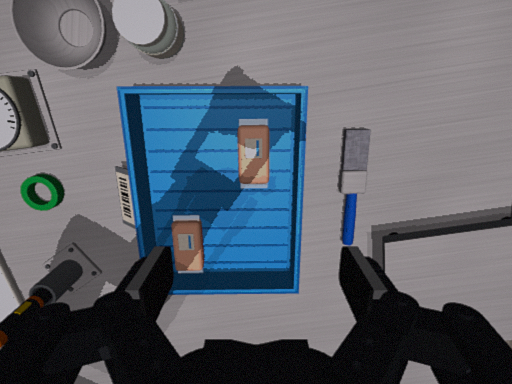

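Both packs lie flat and apart in the crate, at (254,153) and (188,243). The wand and holder are at the lower left and the label is at (125,195). Next I'll move between the wand and the label to measure both.

Call:
{"op": "carry_out", "data": {
  "targets": [
    [[-18, -26, -2, 0.3, -0.5, 0, 8.5], [-18, -26, -2, 0.3, -0.5, 0, 8.5], [-18, -26, -2, 0.3, -0.5, 0, 8.5], [-18, -26, -2, 0.3, -0.5, 0, 8.5], [-18, -26, -2, 0.3, -0.5, 0, 8.5], [-18, -26, -2, 0.3, -0.5, 0, 8.5], [-18, -26, -2, 0.3, -0.5, 0, 8.5], [-18, -26, -2, 0.3, -0.5, 0, 8.5], [-18, -26, -2, 0.3, -0.5, 0, 8.5], [-18, -26, -2, 0.3, -0.5, 0, 8.5], [-18, -26, -2, 0.3, -0.5, 0, 8.5]]
  ]
}}

```text
t: 19.17
tcp_pos: [0.4387, -0.0779, 0.3354]
tool_rot: [0.997, -0.073, -0.001, -0.001]
force: [1.0, -0.6, 0.3]
finger_gap: 0.994
gripper_force: 0.0
```

Run:
```python
from h import *
W6=dict(np.load("w6.npz"))
print("rim w6",[plane(W6,p,.06).round(4)[:2].tolist() for p in((118,87),(307,87),(299,293),(140,293))])
i,a=snap("wrist","w7.png"); np.savez("w7.npz",**i); s=manip.sense();print(s["t"],s["tcp_pos"],i["T"][:3,3])
H,S,V=cv2.split(cv2.cvtColor(a,cv2.COLOR_BGR2HSV))
for c in blobs((H<18)&(S>120)&(V>60),60):
    print("orange",cv2.boundingRect(c),np.round(cv2.minEnclosingCircle(c)[0],1))
```

```text
rim w6 [[0.7047, -0.1989], [0.6677, -0.4498], [0.3456, -0.4054], [0.387, -0.1439]]
19.2167 [ 0.43907592 -0.07836837  0.33546316] [ 0.51845523 -0.09016826  0.48158079]
orange (183, 188, 22, 22) [193.4 198.5]
```

View pics/w7.png

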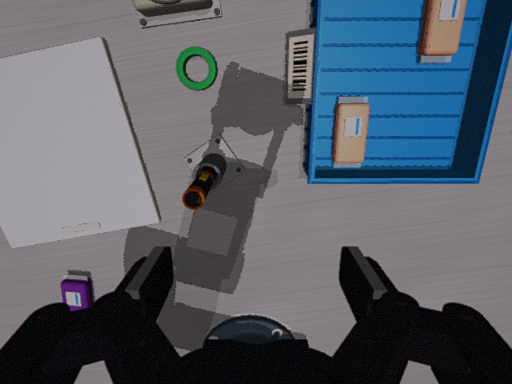

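The view shows the wand butt ring at (193,198), the holder rim near (210,163), foot screws at (218,141), (189,160) and (240,169), and the label centred near (301,67).

Run:
```python
from h import *
i=dict(np.load("w7.npz")); a=cv2.imread("pics/w7.png"); H,S,V=cv2.split(cv2.cvtColor(a,cv2.COLOR_BGR2HSV))
print("butt",plane(i,(193.4,198.5),.18), "expected diam px",291*.024/(.4816-.18))
m=np.zeros_like(V);m[25:110,280:318]=1
w=((m>0)&(S<60)&(V>150)).astype(np.uint8); w=cv2.morphologyEx(w,cv2.MORPH_CLOSE,np.ones((7,7)))
for c in blobs(w,200): r=cv2.minAreaRect(c);print("label",np.round(r[0],1),np.round(r[1],1),r[2],plane(i,r[0],.042).round(4))
n=np.array([.1495*np.sin(.7),.9888*np.sin(.7),np.cos(.7)])
L=np.array([.5473,-.1556,.042]);print("pred label px",proj(i,L))
P=[plane(i,p,.004)[:2] for p in((218,141),(189,160),(240,169))]; print("screws",np.round(P,4),"mid",((P[1]+P[2])/2).round(4))
I=cams.camera_info("side");b=cv2.imread("pics/side0.png");h=cv2.cvtColor(b,cv2.COLOR_BGR2HSV)
m=np.zeros(h.shape[:2],np.uint8);m[140:175,255:280]=0
w=((h[...,1]<70)&(h[...,2]>150));w[:, :250]=0;w[:,285:]=0;w[:148]=0;w[:]=w;w[172:]=0
for c in blobs(w,40): r=cv2.minAreaRect(c);print("side label",np.round(r[0],1),np.round(r[1],1),plane(I,r[0],.042).round(4))
print("side pred",proj(I,L),"butt pred side",proj(I,[.42,-.004,.18]))
for c in blobs((h[...,0]<18)&(h[...,1]>100)&(h[...,2]>60),5):
    x,y,ww,hh=cv2.boundingRect(c)
    if 270<x<310 and 140<y<200: print("side orange",x,y,ww,hh)
```

```text
butt [ 0.42238048 -0.00659095  0.18      ] expected diam px 23.156498673740053
label [299.9  65.8] [23.1 62.2] 1.7357046604156494 [ 0.5487 -0.1567  0.042 ]
pred label px [299.22636211  66.95148257]
screws [[ 0.4581 -0.0188]
 [ 0.4341  0.0349]
 [ 0.4065 -0.0467]] mid [ 0.4203 -0.0059]
side label [267.8 156.8] [19.   9.2] [ 0.5442 -0.1526  0.042 ]
side label [263. 164.] [26. 14.] [ 0.5498 -0.1061  0.042 ]
side pred [267.22349329 156.11603645] butt pred side [290.27751898 161.47108203]
side orange 287 160 7 7
```

Run:
```python
from h import *
print(delta([.4213,-.006,.24],down(np.radians(-98.6))))
```

```text
(array([-2.81, -6.89,  9.56]), array([-0.07,  0.08,  0.18]))
```

Call:
{"op": "carry_out", "data": {
  "targets": [
    [[-1.4, -3.5, 0, 0, 0, 0, 8.5], [-2.8, -6.9, 2, 0, 0, 0, 8.5], [-2.8, -6.9, 5, 0, 0, 0, 8.5], [-2.8, -6.9, 8, 0, 0, 0, 8.5], [-2.8, -6.9, 9.5, 0, 0, 0, 8.5], [-2.8, -6.9, 9.5, 0, 0, 0, 8.5], [-2.8, -6.9, 9.5, 0, 0, 0, 8.5]]
  ]
}}

```text
t: 19.8
tcp_pos: [0.4214, -0.006, 0.2405]
tool_rot: [0.997, -0.074, -0.001, -0.001]
force: [0.2, 0.7, -0.2]
finger_gap: 0.995
gripper_force: 0.0
```

Run:
```python
from h import *
i,a=snap("wrist","w8.png")
print(delta([.4213,-.006,.14],down(np.radians(-98.6))),manip.sense()["q"])
H,S,V=cv2.split(cv2.cvtColor(a,cv2.COLOR_BGR2HSV))
for c in blobs((H<18)&(S>120)&(V>60),60):
    r=cv2.minEnclosingCircle(c);print("orange",cv2.boundingRect(c),np.round(r[0],1),plane(i,r[0],.18).round(4))
```

```text
(array([-1.000e-01,  1.000e-02,  1.015e+01]), array([-0.06, -0.  ,  0.14])) [-2.81292360e-01  2.31627375e-01  1.89538287e+00  1.24524793e-03
  1.01471258e+00  1.43656118e+00]
orange (238, 188, 32, 34) [254.1 204.6] [ 0.4237 -0.0055  0.18  ]
```

Call:
{"op": "carry_out", "data": {
  "targets": [
    [[0, 0, 4, 0, 0, 0, 8.5], [0, 0, 7, 0, 0, 0, 8.5], [0, 0, 9, 0, 0, 0, 8.5], [0, 0, 10, 0, 0, 0, 8.5], [0, 0, 10, 0, 0, 0, 8.5], [0, 0, 10, 0, 0, 0, 1], [0, 0, 10, 0, 0, 0, 1], [0, 0, 10, 0, 0, 0, 1], [0, 0, 10, 0, 0, 0, 1], [0, 0, 10, 0, 0, 0, 1], [0, 0, 10, 0, 0, 0, 1], [0, 0, 10, 0, 0, 0, 1]]
  ],
  "force": 50
}}

```text
t: 20.85
tcp_pos: [0.4219, -0.0052, 0.1424]
tool_rot: [0.997, -0.073, 0.001, -0.0]
force: [-0.0, 0.4, 5.2]
finger_gap: 0.266
gripper_force: 48.7
```

Call:
{"op": "carry_out", "data": {
  "targets": [
    [[0, 0, 0, 0, 0, 0, 1], [0, 0, 0, 0, 0, 0, 1], [0, 0, 0, 0, 0, 0, 1]]
  ]
}}

```text
t: 21.1
tcp_pos: [0.4219, -0.0052, 0.1424]
tool_rot: [0.997, -0.073, 0.001, -0.0]
force: [-0.7, 0.1, 5.3]
finger_gap: 0.262
gripper_force: 48.8
```

Call:
{"op": "carry_out", "data": {
  "targets": [
    [[0, 0, -2, 0, 0, 0, 1], [0, 0, -5, 0, 0, 0, 1], [0, 0, -9, 0, 0, 0, 1], [0, 0, -13, 0, 0, 0, 1], [0, 0, -17, 0, 0, 0, 1], [0, 0, -20, 0, 0, 0, 1], [0, 0, -20, 0, 0, 0, 1]]
  ]
}}

```text
t: 21.68
tcp_pos: [0.4247, -0.0061, 0.348]
tool_rot: [0.997, -0.073, 0.007, 0.001]
force: [0.3, -1.2, -1.6]
finger_gap: 0.264
gripper_force: 49.3
```

Call:
{"op": "carry_out", "data": {
  "targets": [
    [[2, -1, 0, -5, 0, 0, 1], [4, -2, 0, -10, 0, 0, 1], [6, -3, 1, -15, 0, 0, 1], [8, -4, 1, -20, 0, 0, 1], [10, -5, 2, -25, 0, 0, 1], [12, -5.4, 2, -30, 0, 0, 1], [14, -5.4, 3, -35, 0, 0, 1], [14.7, -5.4, 4, -40, 0, 0, 1], [14.7, -5.4, 4, -40, 0, 0, 1], [14.7, -5.4, 4, -40, 0, 0, 1]]
  ]
}}

```text
t: 22.52
tcp_pos: [0.5734, 0.0276, 0.2986]
tool_rot: [0.937, -0.067, -0.028, 0.34]
force: [-0.2, 0.2, 0.0]
finger_gap: 0.26
gripper_force: 49.5
```

Run:
```python
from h import *
s=manip.sense();print(s["t"],s["gripper_force"],s["finger_gap"],s["tcp_pos"],np.round(s["q"],2))
n=np.array([.0963,.637,.7648]);L=np.array([.5475,-.1555,.042])
Q=down(np.radians(-98.6))*R.from_rotvec([-np.degrees(.70),0,0],degrees=True); print(Q.apply([0,0,-1]))
print(delta(L+n*(.1844+.06),Q))
ims=[snap(k) for k in("wrist","side","scene")]
p=np.array(s["tcp_pos"]); nose=p+R.from_quat(s["tool_rot"]).apply([0,0,.1344]); print("nose pred",nose,[proj(i,nose).round(1) for i,_ in ims],[proj(i,p).round(1) for i,_ in ims])
cr=[]
for i,im in ims:
    u,v=proj(i,(nose+p)/2).astype(int); w=90 if im is ims[0][1] else 50; u=np.clip(u,w,511-w);v=np.clip(v,w,383-w); cr.append(cv2.resize(im[v-w:v+w,u-w:u+w],(266,266),interpolation=2)); print("crop",u-w,v-w,2*w/266)
cv2.imwrite("pics/m9.png",np.hstack(cr))
for k,(i,im) in zip("wsc",ims): cv2.imwrite(f"pics/n9{k}.png",im)
```

```text
22.5167 49.54634758410975 0.25988379211139395 [0.57340993 0.02764192 0.2985987 ] [ 0.17  0.55  1.39 -0.66  1.49  2.04]
[0.09633331 0.63697435 0.76484219]
(array([ 0.21, -2.36,  7.11]), array([-0.16,  0.08,  0.46]))
nose pred [ 0.56030898 -0.05764596  0.19555646] [array([255.7, 180.6]), array([256.8, 140.8]), array([243.1, 193.7])] [array([255.9, 246.4]), array([245.4, 131.9]), array([264.8, 159.8])]
crop 165 114 0.6766917293233082
crop 201 86 0.37593984962406013
crop 203 127 0.37593984962406013
```

View pics/m9.png

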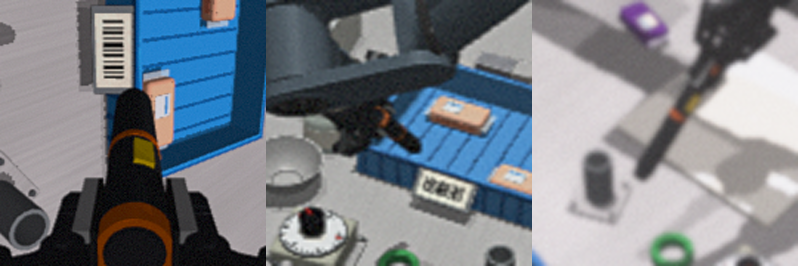

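The wrist crop shows the wand pointing at the label from (137,250) up to the nose at (127,92). Side and scene place the nose within 2 px of prediction. I'll measure the wand axis in the wrist image.

Run:
```python
from h import *
i=cams.camera_info("wrist"); a=cv2.imread("pics/n9w.png"); V=a.max(2)
for v in range(172,236,4):
    r=V[v,215:300]; d=np.where(r<75)[0]+215; print(v,d.min() if len(d) else None,d.max() if len(d) else None,len(d))
s=manip.sense();Q=R.from_quat(s["tool_rot"])
for d in(.1344,.12,.1,.08,.06): print(d,proj(i,np.array(s["tcp_pos"])+Q.apply([0,0,d])).round(1))
H,S,_=cv2.split(cv2.cvtColor(a,cv2.COLOR_BGR2HSV))
for c in blobs((H<18)&(S>120),30): print(cv2.boundingRect(c))
```

```text
172 255 255 1
176 248 262 15
180 242 265 24
184 243 266 24
188 242 267 26
192 237 268 32
196 241 268 28
200 241 269 29
204 240 269 13
208 237 270 23
212 239 285 19
216 238 298 24
220 237 295 28
224 237 286 26
228 238 276 38
232 237 274 38
0.1344 [255.8 180.6]
0.12 [255.8 184.8]
0.1 [255.8 191.3]
0.08 [255.8 198.8]
0.06 [255.9 207.6]
(230, 250, 52, 59)
(238, 201, 36, 21)
(303, 84, 6, 40)
(122, 31, 10, 17)
(122, 15, 9, 14)
```

Call:
{"op": "carry_out", "data": {
  "targets": [
    [[0.2, -1.2, 2, 0, 0, 0.4, 1], [0.2, -2.4, 5, -0.2, 0, 0.4, 1], [0.2, -2.4, 8, -0.2, 0, 0.4, 1], [0.2, -2.4, 10, -0.2, 0, 0.4, 1], [0.2, -2.4, 11, -0.2, 0, 0.4, 1], [0.2, -2.4, 11, -0.2, 0, 0.4, 1], [0.2, -2.4, 11, -0.2, 0, 0.4, 1]]
  ]
}}

```text
t: 23.25
tcp_pos: [0.5693, -0.0257, 0.2032]
tool_rot: [0.937, -0.073, -0.023, 0.342]
force: [0.3, 0.1, -1.1]
finger_gap: 0.264
gripper_force: 49.5
```

```bash
cat > sc.py <<'E'
from h import *
n=np.array([.0963,.637,.7648]);L=np.array([.5475,-.1555,.042])
Q=down(np.radians(-98.6))*R.from_rotvec([-np.degrees(.70),0,0],degrees=True)
print(delta(L+n*.1844,Q)); s=manip.sense(); q=R.from_quat(s["tool_rot"]); nose=s["tcp_pos"]+q.apply([0,0,.1344]); d=nose-L; print("standoff",d@n,"side",d-n*(d@n),"ang",np.degrees(np.arccos(q.apply([0,0,-1])@n)))
E
python3 sc.py
```

```text
(array([-0.22, -0.32,  2.37]), array([-0.02, -0.19, -0.38]))
standoff 0.0736749530782725 side [ 0.00216782 -0.00276692  0.00203528] ang 0.4015418689369444
```

Call:
{"op": "carry_out", "data": {
  "targets": [
    [[-0.2, -0.3, 1, 0, -0.2, -0.2, 1], [-0.2, -0.3, 2, 0, -0.2, -0.2, 1], [-0.2, -0.3, 2.3, 0, -0.2, -0.2, 1], [-0.2, -0.3, 2.3, 0, -0.2, -0.2, 1], [-0.2, -0.3, 2.3, 0, -0.2, -0.2, 1]]
  ]
}}

```text
t: 23.67
tcp_pos: [0.565, -0.0373, 0.182]
tool_rot: [0.937, -0.071, -0.026, 0.342]
force: [-0.1, -0.3, -1.3]
finger_gap: 0.262
gripper_force: 49.5
```

```bash
python3 sc.py
python3 - <<'E'
from h import *
W,a=snap("wrist"); I,b=snap("side"); S,c=snap("scene"); L=[.5475,-.1555,.042]; s=manip.sense(); nose=s["tcp_pos"]+R.from_quat(s["tool_rot"]).apply([0,0,.1344])
for k,(i,im,w) in zip("wsc",((W,a,70),(I,b,35),(S,c,40))): print(proj(i,L).round(1),proj(i,nose).round(1))
cr=[]
for i,im,w in((W,a,70),(I,b,35),(S,c,40)):
    for P in(L,nose): im[tuple(proj(i,P).round().astype(int)[::-1])]=(0,0,255) if P is L else (0,255,0)
    u,v=proj(i,L).astype(int); cr.append(cv2.resize(im[v-w:v+w,u-w:u+w],(266,266),interpolation=0))
cv2.imwrite("pics/m10.png",np.hstack(cr))
E
```

```text
(array([ 0.04,  0.12, -0.03]), array([ 0.03,  0.08, -0.01]))
standoff 0.04967412953524383 side [-0.00047549  0.00095544 -0.00073342] ang 0.3658755373731782
[256.7 168.3] [255.8 180.3]
[267.2 156.1] [263.7 154. ]
[220.9 236.6] [228.3 225.3]
```

View pics/m10.png

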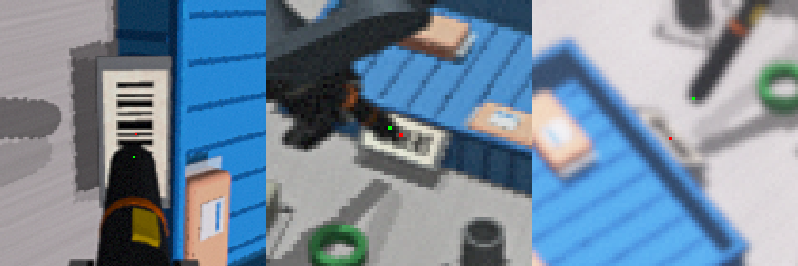

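The wand points at the label middle: in the wrist crop the label centre is at (136,133), in line with the nose at (134,157), with about 5 cm standoff. Hold it there.

Call:
{"op": "carry_out", "data": {
  "targets": [
    [[0, 0, 0, 0, 0, 0, 1], [0, 0, 0, 0, 0, 0, 1], [0, 0, 0, 0, 0, 0, 1], [0, 0, 0, 0, 0, 0, 1], [0, 0, 0, 0, 0, 0, 1], [0, 0, 0, 0, 0, 0, 1], [0, 0, 0, 0, 0, 0, 1], [0, 0, 0, 0, 0, 0, 1], [0, 0, 0, 0, 0, 0, 1], [0, 0, 0, 0, 0, 0, 1], [0, 0, 0, 0, 0, 0, 1], [0, 0, 0, 0, 0, 0, 1]]
  ]
}}

```text
t: 24.82
tcp_pos: [0.565, -0.0373, 0.1821]
tool_rot: [0.937, -0.071, -0.026, 0.342]
force: [0.3, 0.3, -1.3]
finger_gap: 0.26
gripper_force: 49.5
```

Call:
{"op": "carry_out", "data": {
  "targets": [
    [[0, 0, 0, 0, 0, 0, 1], [0, 0, 0, 0, 0, 0, 1], [0, 0, 0, 0, 0, 0, 1], [0, 0, 0, 0, 0, 0, 1], [0, 0, 0, 0, 0, 0, 1], [0, 0, 0, 0, 0, 0, 1], [0, 0, 0, 0, 0, 0, 1], [0, 0, 0, 0, 0, 0, 1], [0, 0, 0, 0, 0, 0, 1], [0, 0, 0, 0, 0, 0, 1], [0, 0, 0, 0, 0, 0, 1], [0, 0, 0, 0, 0, 0, 1]]
  ]
}}

```text
t: 25.82
tcp_pos: [0.565, -0.0373, 0.1821]
tool_rot: [0.937, -0.071, -0.026, 0.342]
force: [-0.1, -0.4, -1.6]
finger_gap: 0.265
gripper_force: 49.5
```

```bash
python3 sc.py
python3 - <<'E'
from h import *
i,a=snap("wrist");S,c=snap("scene");cv2.imwrite("pics/n11c.png",c)
E
```

```text
(array([ 0.04,  0.11, -0.02]), array([ 0.03,  0.07, -0.03]))
standoff 0.04978618236920088 side [-0.00041584  0.00088705 -0.00068397] ang 0.3627935295894666
```

Call:
{"op": "carry_out", "data": {
  "targets": [
    [[0, 0, -3, 0, 0, 0, 1], [0, 0, -7, 0, 0, 0, 1], [0, 0, -11, 0, 0, 0, 1], [0, 0, -15, 0, 0, 0, 1], [0, 0, -18, 5, 0, 0, 1], [0, 0, -18, 10, 0, 0, 1], [0, 0, -18, 16, 0, 0, 1], [0, 0, -18, 22, 0, 0, 1], [0, 0, -18, 28, 0, 0, 1], [0, 0, -18, 34, 0, 0, 1], [0, 0, -18, 40, 0, 0, 1], [0, 0, -18, 40, 0, 0, 1]]
  ]
}}

```text
t: 26.92
tcp_pos: [0.5822, 0.074, 0.3205]
tool_rot: [0.997, -0.078, -0.0, 0.001]
force: [-0.1, -0.5, -0.9]
finger_gap: 0.264
gripper_force: 49.6
```

Run:
```python
from h import *
s=manip.sense();print(s["tcp_pos"],s["gripper_force"],delta([.4213,-.0055,.33],down(np.radians(-98.5))))
```

```text
[0.58219611 0.0740063  0.32048052] 49.61965202121064 (array([-14.66,  10.36,  -0.93]), array([ 0.12, -0.  , -0.44]))
```

Call:
{"op": "carry_out", "data": {
  "targets": [
    [[-4, 2.8, -1, 0, 0, -0.4, 1], [-8, 5.6, -1, 0, 0, -0.4, 1], [-11, 7.8, -1, 0, 0, -0.4, 1], [-13.5, 9.6, -1, 0, 0, -0.4, 1], [-14.6, 10.3, -1, 0, 0, -0.4, 1], [-14.6, 10.3, -1, 0, 0, -0.4, 1], [-14.6, 10.3, 1, 0, 0, -0.4, 1], [-14.6, 10.3, 4, 0, 0, -0.4, 1], [-14.6, 10.3, 7, 0, 0, -0.4, 1], [-14.6, 10.3, 7, 0, 0, -0.4, 1], [-14.6, 10.3, 7, 0, 0, -0.4, 1]]
  ]
}}

```text
t: 27.83
tcp_pos: [0.4229, -0.002, 0.2493]
tool_rot: [0.997, -0.071, -0.002, 0.001]
force: [0.5, -0.6, -0.2]
finger_gap: 0.262
gripper_force: 49.7
```

Run:
```python
from h import *
s=manip.sense();print(s["tcp_pos"],s["gripper_force"],delta([.4216,-.0054,.144],down(np.radians(-98.5))))
nose=s["tcp_pos"]+R.from_quat(s["tool_rot"]).apply([0,0,.1344]); rim=[.4208,-.0057,.085]
I,a=snap("side");S,b=snap("scene");W,c=snap("wrist")
for i in(I,S,W): print(proj(i,nose).round(1),proj(i,rim).round(1))
cr=[]
for i,im,w in((W,c,70),(I,a,30),(S,b,30)):
    u,v=proj(i,(nose+rim)/2).astype(int); print(u-w,v-w); cr.append(cv2.resize(im[v-w:v+w,u-w:u+w],(266,266),interpolation=2))
cv2.imwrite("pics/m11.png",np.hstack(cr))
```

```text
[ 0.42289755 -0.00195561  0.24928354] 49.68584917020053 (array([-0.04,  0.33, 10.53]), array([0.14, 0.24, 0.3 ]))
[288.6 175. ] [288.8 180.4]
[227.6 180.6] [226.9 186.5]
[254.7 182.6] [258.  175.9]
186 109
258 147
197 153
```

View pics/m11.png

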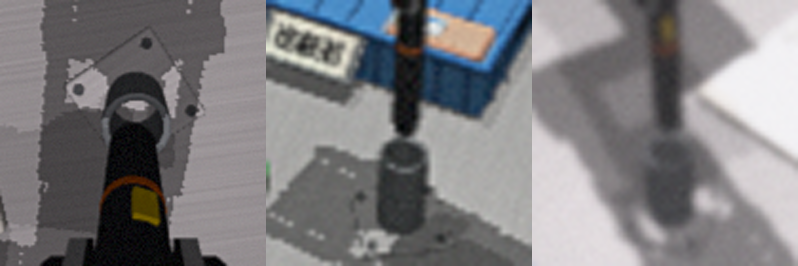

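The nose sits just above the cup and in line in all three views: wrist 134 against 136, side 404 against 404, scene 667 against 669.

Call:
{"op": "carry_out", "data": {
  "targets": [
    [[0, 0.3, 0, 0.1, 0.2, 0, 1], [0, 0.3, 0, 0.1, 0.2, 0, 1], [0, 0.3, 1.5, 0.1, 0.2, 0, 1], [0, 0.3, 3, 0.1, 0.2, 0, 1], [0, 0.3, 4.5, 0.1, 0.2, 0, 1], [0, 0.3, 5, 0.1, 0.2, 0, 1], [0, 0.3, 5, 0.1, 0.2, 0, 1]]
  ]
}}

```text
t: 28.57
tcp_pos: [0.4216, -0.0056, 0.1997]
tool_rot: [0.997, -0.072, 0.001, 0.0]
force: [0.9, 0.3, -0.4]
finger_gap: 0.263
gripper_force: 49.7
```

Inside the bore with no contact force.

Call:
{"op": "carry_out", "data": {
  "targets": [
    [[0, 0, 1.5, 0, 0, 0, 1], [0, 0, 3, 0, 0, 0, 1], [0, 0, 4, 0, 0, 0, 1], [0, 0, 5, 0, 0, 0, 1], [0, 0, 5.3, 0, 0, 0, 1], [0, 0, 5.5, 0, 0, 0, 1], [0, 0, 5.5, 0, 0, 0, 1]]
  ]
}}

```text
t: 29.15
tcp_pos: [0.4229, -0.0059, 0.1456]
tool_rot: [0.997, -0.072, 0.002, 0.001]
force: [-0.7, 1.4, -1.3]
finger_gap: 0.269
gripper_force: 49.7
```

Call:
{"op": "carry_out", "data": {
  "targets": [
    [[0, 0, 0.2, 0, 0, 0, 1], [0, 0, 0.3, 0, 0, 0, 1], [0, 0, 0.3, 0, 0, 0, 1], [0, 0, 0.3, 0, 0, 0, 1]]
  ]
}}

```text
t: 29.48
tcp_pos: [0.4227, -0.0058, 0.1424]
tool_rot: [0.997, -0.072, 0.002, 0.001]
force: [-0.3, 0.8, 0.2]
finger_gap: 0.266
gripper_force: 49.8
```

Call:
{"op": "carry_out", "data": {
  "targets": [
    [[0, 0, 0.3, 0, 0, 0, 5], [0, 0, 0.3, 0, 0, 0, 8.5], [0, 0, 0.3, 0, 0, 0, 8.5], [0, 0, 0.3, 0, 0, 0, 8.5], [0, 0, 0.3, 0, 0, 0, 8.5], [0, 0, -3, 0, 0, 0, 8.5], [0, 0, -7, 0, 0, 0, 8.5], [0, 0, -11, 0, 0, 0, 8.5], [0, 0, -15, 0, 0, 0, 8.5], [4, 0, -16, 0, 0, 0, 8.5], [8, 0, -16, 0, 0, 0, 8.5], [12, 0, -16, 0, 0, 0, 8.5]]
  ]
}}

```text
t: 30.48
tcp_pos: [0.5424, -0.023, 0.3051]
tool_rot: [0.997, -0.072, 0.004, 0.001]
force: [1.4, -0.6, -0.1]
finger_gap: 1.0
gripper_force: 0.0
```

Call:
{"op": "carry_out", "data": {
  "targets": [
    [[6, -3, 0, 0, 0, 0, 8.5], [10, -3, 0, 0, 0, 0, 8.5], [10, -3, 0, 0, 0, 0, 8.5], [10, -3, 0, 0, 0, 0, 8.5]]
  ]
}}

```text
t: 30.82
tcp_pos: [0.6483, -0.0076, 0.3016]
tool_rot: [0.997, -0.072, 0.003, 0.0]
force: [-0.3, -0.1, -0.1]
finger_gap: 0.996
gripper_force: 0.0
```

Run:
```python
from h import *
i,a=snap("wrist","w12.png"); np.savez("w12.npz",**i); s=manip.sense(); print(s["t"],s["tcp_pos"],np.round(s["q"],2))
I,b=snap("side","s12.png")
hs=cv2.cvtColor(b,cv2.COLOR_BGR2HSV)
for c in blobs((hs[...,0]<18)&(hs[...,1]>100)&(hs[...,2]>60),5):
    x,y,w,h=cv2.boundingRect(c)
    if 270<x<310 and 140<y<200: print("side orange (wand)",x,y,w,h)
H,S,V=cv2.split(cv2.cvtColor(a,cv2.COLOR_BGR2HSV))
print("knob pred px",proj(i,[.694,.0035,.0875]))
for c in blobs(((H<8)|(H>172))&(S>120)&(V>80),5):
    r=cv2.minEnclosingCircle(c); print("red",cv2.contourArea(c),cv2.boundingRect(c),np.round(r[0],1),plane(i,r[0],.058).round(4))
u,v=proj(i,[.694,.0035,.0875]).astype(int); m=np.zeros(V.shape,bool); m[max(v-60,0):v+60,max(u-60,0):u+60]=1
for c in blobs(m&(V<60),150)[:4]: r=cv2.minEnclosingCircle(c); print("dark",cv2.contourArea(c),np.round(r,1) if 0 else (np.round(r[0],1),round(r[1],1)),plane(i,r[0],.0875).round(4))
for c in blobs(m&(V>170)&(S<40),300)[:3]: r=cv2.minEnclosingCircle(c); print("white",cv2.contourArea(c),(np.round(r[0],1),round(r[1],1)),plane(i,r[0],.0545).round(4))
```

```text
30.8667 [ 0.64541819 -0.00741255  0.30138383] [-0.18  0.49  1.29 -0.    1.36  1.53]
side orange (wand) 287 162 6 5
knob pred px [240.76972379 129.19502776]
red 249.0 (0, 270, 16, 34) [  5.9 286. ] [0.5055 0.4089 0.058 ]
red 42.5 (249, 98, 10, 17) [254.5 106. ] [ 0.7177 -0.0168  0.058 ]
red 22.0 (242, 115, 8, 13) [245.5 121. ] [ 0.7008 -0.0024  0.058 ]
dark 654.5 (array([242.5, 127. ]), 15.4) [0.6963 0.001  0.0875]
```

No picture views are left, so I'll work from numbers. The wand is back: its band is at side pixel (287,162), the same as at the start. Next is the dial, in polar form.

```bash
cat > dial.py <<'E'
from h import *
def dial(i,a,c,rs=(.022,.026,.030,.034,.038,.042,.046,.05),z=.057):
    red=a[...,2].astype(float)-np.maximum(a[...,0],a[...,1])
    th=np.radians(np.arange(0,360,5))
    M=[]
    for r in rs:
        uv=np.array([proj(i,[c[0]+r*np.cos(t),c[1]+r*np.sin(t),z]) for t in th],np.float32)
        M.append(cv2.remap(red.astype(np.float32),uv[:,0].copy(),uv[:,1].copy(),cv2.INTER_LINEAR).ravel())
    for r,m in zip(rs,M): print(r,[(int(np.degrees(th[k]).round()),int(m[k])) for k in np.where(m>20)[0]])
E
python3 - <<'E'
from dial import *
i=dict(np.load("w12.npz")); a=cv2.imread("pics/w12.png")
dial(i,a,(.695,.002))
I=cams.camera_info("side");b=cv2.imread("pics/side0.png"); print("side"); dial(I,b,(.695,.002))
S,V=cv2.split(cv2.cvtColor(a,cv2.COLOR_BGR2HSV))[1:]
# white dial centre
m=np.zeros(V.shape,bool); m[75:175,185:295]=1
w=(m&(V>200)&(S<30)).astype(np.uint8); w=cv2.morphologyEx(w,cv2.MORPH_CLOSE,np.ones((3,3)))
for c in blobs(w,300)[:3]:
    e=cv2.fitEllipse(cv2.convexHull(c)); print("white",cv2.contourArea(c),np.round(e[0],1),np.round(e[1],1),plane(i,e[0],.0545).round(4))
print(V[127,180:300:4].tolist()); print(V[70:190:4,243].tolist())
E
```

```text
0.022 [(315, 25), (320, 106), (325, 104), (330, 30)]
0.026 [(320, 99), (325, 103)]
0.03 [(320, 87), (325, 103)]
0.034 [(180, 72), (320, 73), (325, 96)]
0.038 [(180, 120), (320, 66), (325, 100)]
0.042 [(180, 100)]
0.046 []
0.05 []
side
0.022 []
0.026 []
0.03 [(295, 29), (300, 41)]
0.034 [(295, 48), (300, 70), (305, 39)]
0.038 [(170, 38), (175, 30), (295, 53), (300, 92), (305, 65), (325, 20)]
0.042 [(170, 58), (175, 36), (295, 20), (300, 58), (305, 49)]
0.046 [(300, 32), (305, 26)]
0.05 []
[136, 137, 135, 131, 134, 133, 137, 43, 134, 134, 134, 130, 47, 11, 15, 21, 73, 18, 19, 2, 135, 133, 133, 136, 133, 46, 93, 87, 89, 86]
[138, 132, 81, 99, 65, 138, 136, 137, 137, 135, 137, 14, 17, 23, 122, 13, 16, 16, 65, 128, 166, 164, 168, 148, 136, 118, 76, 66, 65, 70]
```

The dial reads cleanly. The pointer is at 323°, 22–41 mm out. The zero mark is at 180°, 34–42 mm out. It needs about 217° anticlockwise, which the last joint can do in one grasp (88° down to about -130°).

Run:
```python
from h import *
i=dict(np.load("w12.npz")); print("dial centre row/col", plane(i,(244,127),.0545))
print(delta([.6955,.0015,.15],down(np.radians(-98.3))))
```

```text
dial centre row/col [0.69318409 0.00088737 0.0545    ]
(array([ 5.  , -1.62, 15.15]), array([ 0.03, -0.02,  0.05]))
```

Call:
{"op": "carry_out", "data": {
  "targets": [
    [[2, -0.8, 3, 0, 0, 0, 8.5], [4, -1.6, 7, 0, 0, 0, 8.5], [5, -1.6, 11, 0, 0, 0, 8.5], [5, -1.6, 14, 0, 0, 0, 8.5], [5, -1.6, 15, 0, 0, 0, 8.5], [5, -1.6, 15, 0, 0, 0, 8.5], [5, -1.6, 15, 0, 0, 0, 8.5]]
  ]
}}

```text
t: 31.5
tcp_pos: [0.6957, 0.0009, 0.1539]
tool_rot: [0.997, -0.072, 0.001, 0.0]
force: [1.0, 1.1, 0.5]
finger_gap: 0.993
gripper_force: 0.0
```

Run:
```python
from dial import *
i,a=snap("wrist","w13.png"); V=a.max(2); u,v=proj(i,[.6955,.0015,.0875]).astype(int); print(u,v)
m=np.zeros(V.shape,bool); m[max(v-60,0):v+45,u-45:u+45]=1
for c in blobs(m&(V<60),300)[:3]: r=cv2.minEnclosingCircle(c);print("dark",cv2.contourArea(c),np.round(r[0],1),round(r[1],1),plane(i,r[0],.0875).round(4),"exp r",291*.018/(i["T"][2,3]-.0875))
dial(i,a,(.6955,.0015))
print(delta([.6955,.0015,.0755],down(np.radians(-98.3))))
```

```text
254 205
dark 1750.5 [254.3 199.5] 25.7 [0.7002 0.0008 0.0875] exp r 24.587721171366372
0.022 [(320, 102), (325, 114), (330, 60)]
0.026 [(320, 93), (325, 115), (330, 34)]
0.03 [(320, 63), (325, 117)]
0.034 [(180, 118), (320, 60), (325, 115)]
0.038 [(180, 113), (320, 27), (325, 116)]
0.042 [(180, 48)]
0.046 []
0.05 []
(array([-0.2 , -0.06,  8.  ]), array([ 0.04, -0.37,  0.02]))
```

Call:
{"op": "carry_out", "data": {
  "targets": [
    [[0, 0, 3, 0, 0, 0, 8.5], [0, 0, 5.5, 0, 0, 0, 8.5], [0, 0, 7, 0, 0, 0, 8.5], [0, 0, 7.8, 0, 0, 0, 8.5], [0, 0, 7.8, 0, 0, 0, 8.5], [0, 0, 7.8, 0, 0, 0, 8.5]]
  ]
}}

```text
t: 32.05
tcp_pos: [0.6977, 0.0007, 0.0772]
tool_rot: [0.997, -0.072, 0.003, 0.001]
force: [0.2, -0.1, 0.2]
finger_gap: 0.995
gripper_force: 0.0
```

Call:
{"op": "carry_out", "data": {
  "targets": [
    [[0, 0, 0, 0, 0, 0, 2], [0, 0, 0, 0, 0, 0, 2], [0, 0, 0, 0, 0, 0, 2], [0, 0, 0, 0, 0, 0, 2], [0, 0, 0, 0, 0, 0, 2], [0, 0, 0, 0, 0, 0, 2], [0, 0, 0, 0, 0, 0, 2], [0, 0, 0, 0, 0, 0, 2]]
  ],
  "force": 30
}}

```text
t: 32.72
tcp_pos: [0.697, 0.0017, 0.0762]
tool_rot: [0.997, -0.072, 0.002, -0.0]
force: [-1.6, 3.5, 5.5]
finger_gap: 0.399
gripper_force: 29.6
```

Call:
{"op": "carry_out", "data": {
  "targets": [
    [[0, 0, 0, 0, 0, -5, 2], [0, 0, 0, 0, 0, -10, 2], [0, 0, 0, 0, 0, -15, 2], [0, 0, 0, 0, 0, -20, 2], [0, 0, 0, 0, 0, -25, 2], [0, 0, 0, 0, 0, -30, 2], [0, 0, 0, 0, 0, -35, 2], [0, 0, 0, 0, 0, -40, 2], [0, 0, 0, 0, 0, -45, 2], [0, 0, 0, 0, 0, -50, 2], [0, 0, 0, 0, 0, -55, 2], [0, 0, 0, 0, 0, -60, 2]]
  ]
}}

```text
t: 33.72
tcp_pos: [0.6962, 0.0035, 0.0762]
tool_rot: [0.899, 0.438, 0.002, -0.001]
force: [-2.0, 6.9, 7.0]
finger_gap: 0.401
gripper_force: 29.7
```

Run:
```python
from dial import *
i,a=snap("wrist"); s=manip.sense(); print(s["tcp_pos"],s["force"],s["ft_torque"],np.round(s["q"],2))
dial(i,a,(.6955,.0015))
```

```text
[0.69619491 0.00353052 0.07618776] [-1.30005298  6.87179992  6.14692335] [1.17450961 0.4010229  0.02459538] [-0.16  0.79  1.35  0.    0.99  0.5 ]
0.022 [(20, 92), (25, 113), (30, 91)]
0.026 [(20, 101), (25, 140), (30, 77)]
0.03 [(20, 79), (25, 140), (30, 22)]
0.034 [(20, 40), (25, 139)]
0.038 [(25, 136)]
0.042 []
0.046 []
0.05 []
```

Call:
{"op": "carry_out", "data": {
  "targets": [
    [[0, 0, 0, 0, 0, -6, 2], [0, 0, 0, 0, 0, -12, 2], [0, 0, 0, 0, 0, -18, 2], [0, 0, 0, 0, 0, -24, 2], [0, 0, 0, 0, 0, -30, 2], [0, 0, 0, 0, 0, -36, 2], [0, 0, 0, 0, 0, -42, 2], [0, 0, 0, 0, 0, -48, 2], [0, 0, 0, 0, 0, -54, 2], [0, 0, 0, 0, 0, -60, 2], [0, 0, 0, 0, 0, -66, 2], [0, 0, 0, 0, 0, -70, 2]]
  ]
}}

```text
t: 34.77
tcp_pos: [0.694, 0.0036, 0.0761]
tool_rot: [0.485, 0.875, 0.001, -0.002]
force: [-6.1, 5.2, 11.2]
finger_gap: 0.402
gripper_force: 30.0
```

Call:
{"op": "carry_out", "data": {
  "targets": [
    [[0, 0, 0, 0, 0, -6, 2], [0, 0, 0, 0, 0, -12, 2], [0, 0, 0, 0, 0, -18, 2], [0, 0, 0, 0, 0, -24, 2], [0, 0, 0, 0, 0, -30, 2], [0, 0, 0, 0, 0, -36, 2], [0, 0, 0, 0, 0, -42, 2], [0, 0, 0, 0, 0, -48, 2], [0, 0, 0, 0, 0, -54, 2], [0, 0, 0, 0, 0, -60, 2], [0, 0, 0, 0, 0, -66, 2], [0, 0, 0, 0, 0, -70, 2]]
  ]
}}

```text
t: 35.77
tcp_pos: [0.6932, 0.0016, 0.0761]
tool_rot: [-0.105, 0.994, 0.0, -0.002]
force: [-7.4, 2.5, 10.6]
finger_gap: 0.397
gripper_force: 30.0
```

Run:
```python
from dial import *
i,a=snap("wrist"); s=manip.sense(); print(s["tcp_pos"],s["force"],s["ft_torque"],np.round(s["q"],2))
dial(i,a,(.6955,.0015))
```

```text
[0.6932178  0.00158193 0.07610405] [-8.40298199  2.23697234 11.29754146] [0.19758919 1.29081838 0.04024405] [-0.16  0.79  1.35 -0.    1.   -1.94]
0.022 [(160, 149), (165, 190), (170, 176)]
0.026 [(160, 114), (165, 191), (170, 101)]
0.03 [(160, 66), (165, 191), (170, 38)]
0.034 [(160, 26), (165, 120)]
0.038 [(165, 106), (180, 94)]
0.042 [(180, 95)]
0.046 []
0.05 []
```

Call:
{"op": "carry_out", "data": {
  "targets": [
    [[0, 0, 0, 0, 0, -5, 2], [0, 0, 0, 0, 0, -10, 2], [0, 0, 0, 0, 0, -14, 2], [0, 0, 0, 0, 0, -16, 2], [0, 0, 0, 0, 0, -18, 2], [0, 0, 0, 0, 0, -18, 2], [0, 0, 0, 0, 0, -18, 2]]
  ]
}}

```text
t: 36.4
tcp_pos: [0.6942, 0.0015, 0.0761]
tool_rot: [-0.257, 0.966, 0.0, -0.001]
force: [-5.9, 2.1, 9.3]
finger_gap: 0.399
gripper_force: 30.1
```

Run:
```python
from dial import *
i,a=snap("wrist"); s=manip.sense(); print(s["tool_rot"],s["force"],s["ft_torque"],np.round(s["q"],2))
dial(i,a,(.6955,.0015))
```

```text
[-2.56726624e-01  9.66483594e-01  1.48414844e-04 -9.38437931e-04] [-5.59784207  2.27844124  9.27162453] [0.35042132 0.95065688 0.03432775] [-0.16  0.79  1.35 -0.    1.   -2.25]
0.022 [(175, 173), (180, 197), (185, 177)]
0.026 [(175, 150), (180, 196), (185, 97)]
0.03 [(175, 94), (180, 195)]
0.034 [(175, 49), (180, 190)]
0.038 [(180, 56)]
0.042 [(180, 108)]
0.046 []
0.05 []
```

Call:
{"op": "carry_out", "data": {
  "targets": [
    [[0, 0, 0, 0, 0, -2, 2], [0, 0, 0, 0, 0, -4, 2], [0, 0, 0, 0, 0, -5, 2], [0, 0, 0, 0, 0, -5, 2], [0, 0, 0, 0, 0, -5, 2]]
  ]
}}

```text
t: 36.87
tcp_pos: [0.695, 0.002, 0.0761]
tool_rot: [-0.297, 0.955, 0.001, 0.0]
force: [-4.2, 2.8, 8.0]
finger_gap: 0.401
gripper_force: 30.2
```

Run:
```python
from dial import *
i,a=snap("wrist"); s=manip.sense(); print(s["force"],s["ft_torque"],np.round(s["q"],3))
dial(i,a,(.6955,.0015),(.026,.03,.034,.038,.042))
```

```text
[-4.26247016  3.60693636  8.68649237] [ 0.53559272  0.72447071 -0.48542913] [-1.580e-01  7.940e-01  1.352e+00  1.000e-03  9.960e-01 -2.333e+00]
0.026 [(175, 95), (180, 195), (185, 148)]
0.03 [(175, 52), (180, 196), (185, 92)]
0.034 [(180, 198), (185, 30)]
0.038 [(180, 41)]
0.042 [(180, 109)]
```

The torque jumped to 0.49 N m, so the pointer is against the stop. Release and lift.

Call:
{"op": "carry_out", "data": {
  "targets": [
    [[0, 0, 0, 0, 0, -5, 8.5], [0, 0, 0, 0, 0, -5, 8.5], [0, 0, 0, 0, 0, -5, 8.5], [0, 0, 0, 0, 0, -5, 8.5], [0, 0, 0, 0, 0, -5, 8.5], [0, 0, -3, 0, 0, -5, 8.5], [0, 0, -7, 0, 0, -5, 8.5], [0, 0, -11, 0, 0, -5, 8.5], [0, 0, -15, 0, 0, -5, 8.5], [0, 0, -19, 0, 0, -5, 8.5], [0, 0, -20, 0, 0, -5, 8.5], [0, 0, -20, 0, 0, -5, 8.5]]
  ]
}}

```text
t: 37.92
tcp_pos: [0.6983, 0.0007, 0.2804]
tool_rot: [-0.34, 0.941, -0.004, 0.006]
force: [0.1, -1.0, -0.2]
finger_gap: 0.993
gripper_force: 0.0
```

Run:
```python
from dial import *
i,a=snap("wrist","w20.png"); s=manip.sense(); print(s["t"],s["tcp_pos"],s["finger_gap"])
dial(i,a,(.6955,.0015),(.022,.026,.03,.034,.038,.042))
I,b=snap("side","s20.png"); hs=cv2.cvtColor(b,cv2.COLOR_BGR2HSV)
for c in blobs((hs[...,0]<18)&(hs[...,1]>50)&(hs[...,2]>60),5): print(cv2.boundingRect(c),cv2.contourArea(c))
```

```text
37.9667 [0.69649787 0.00093042 0.27670139] 0.9960376940185721
0.022 [(175, 109), (180, 169), (185, 113)]
0.026 [(175, 81), (180, 168), (185, 72)]
0.03 [(175, 65), (180, 167), (185, 32)]
0.034 [(175, 64), (180, 162), (185, 20)]
0.038 [(175, 36), (180, 105)]
0.042 [(180, 134)]
(162, 306, 31, 31) 486.0
(263, 123, 22, 13) 129.5
(122, 220, 13, 12) 91.5
(286, 148, 23, 13) 89.0
(213, 288, 29, 8) 32.0
(287, 161, 7, 6) 10.0
```

```bash
python3 -c "
from station import sign_off
print(sign_off())"
```

```text
the job is handed in; nothing more can be done
None
```

I handed the job in at about 38 s: both packs (only two were present) lie flat in the crate, the wand was held still 5 cm from the label for about 2 s and is back in its holder nose down, and the counter pointer is home at zero.

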